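# Strip the hold-down clamp and tidy the carving bench

## Robot

A 6-joint arm with a two-finger parallel gripper is mounted at the origin on the work surface. World frame = base frame: x ahead of the robot, y to its left, z up, the work surface at z = 0. Lengths are in m, angles in rad, forces in N, time in s.
With the tool pointing down it reaches from about 0.275 to 0.85 m from the base axis. Payload 5.2 kg.
Tool frame: the origin (TCP) lies on the centre line of the jaws, within the pads' length; the fingertips stand 17 mm ahead of it and the grasp point (between the pads) lies 2 mm behind it; z points along the fingers, y is the line along which they close (so a half turn about z gives the same grasp; the last joint's range is limited). The gripper opens to 85 mm and grips with 20 to 120 N. Pads are 22 mm wide; open, the fingers measure 114 mm over their backs; the gripper's body (76 mm by 85 mm) begins 54 mm behind the grasp point. The pads swing forward as they close: fully open they stand 13 mm farther back than shut.
Start: joints at [-1.435, 0.259, 1.535, -0, 1.348, -0.203], TCP at [0.183, -0.519, 0.248] pointing down, gripper open.
Joint ranges: [-3.14, 3.14], [-0.91, 2.08], [0.19, 2.58], [-1.22, 4.36], [0.22, 2.71], [-3.12, 3.12]. Speed limits (rad/s): [2.57, 2.57, 3.14, 3.14, 3.14, 3.14].

## Interface

Orientations are given as a 3x3 rotation matrix whose columns are the frame's x, y, z axes.
In Python, from workcell import manip gives the robot as it stands.
- The arm moves only by the shell command python3 -m crank 'ROWS' [FORCE]. ROWS is JSON, a list of rows, each an object of numbers: "wx", "wy", "wz": the turn, a rotation vector about the tool's x, y, z in rad; "dx", "dy", "dz": the shift along the tool's x, y, z in cm; "hand": the opening, from 0 (shut) to 1 (fully open). In form: [{"wx": .., "wy": .., "wz": .., "dx": .., "dy": .., "dz": .., "hand": ..}, ...]. A call has 1 to 10 rows; each row shifts and turns the commanded pose from where the row before left it, along the tool's axes as they then stand; what a row does not reach is not made up. A row lasts 1/10 s, in which the tool goes at most 50 mm and 8.59 degrees, less where a joint would pass 70% of its speed; a pose out of reach is approached as far as the arm can. A call with a gripper value outside its range is refused whole. The fingers move at their own pace and stop on an object; FORCE is the grip in N (left out, the last holds). Time passes only in rows, so rows that do not move let the fingers close. It gives the time, the measured TCP pose, the force, the opening and the grip force at its end, in the units of the state.
- manip.observe(): the state, without advancing time (a new reading comes with each control period).
- manip.get_image(name): name is "scene" or "top"; returns a dict with "pixels" (400x640x3 uint8, blue, green, red), "fx", "fy", "cx", "cy" (pixels), "distortion" ([k1, k2, p1, p2, k3] as OpenCV has them; the pictures are not rectified), "R" (3x3) and "t" (3): a world point X has camera coordinates R X + t. Camera axes: x right, y down, z forward; pixel columns grow to the right and rows downward; lengths in m; the calibration is good to about 2 mm. A picture is of the moment at which its call begins. There is no depth.
- manip.sign_off(): hands the job in; it is judged then, once.
Trained networks look in the newest picture that a camera, given by its name, has taken for a name from the list of things; names that differ only in an ending like _2 or _b are one class to them, and where a whole thing is asked for, a point or a joint stands for the part that bears it (a point fixed in the world has none). Each returns a list of dicts, best first, with "confidence" (0 to 1); they miss things now and then, are a little off and sometimes report something else, mostly with a low value. They report only what shows in the picture. A call takes as long as a camera call. They do not tell look-alikes from the thing itself.
- manip.find_in(thing, camera): "xyz" ([x, y, z] in m, in the coordinates of the camera as it stood for that picture, good to about 4 mm: the middle of the surface that is visible of it).
- manip.tip_of(thing, camera): "xyz" ([x, y, z] in m, in the coordinates of the camera as it stood for that picture, good to about 4 mm: a listed point, or the origin of a listed thing).
The state is a dict: "time_s": time; "joint_positions": joint angles; "dq": joint speeds; "effort": joint torques, N m; "tool_pos": TCP position; "tcp_rot": TCP orientation; "contact_force": force on the tool from outside, world axes, zero at the start; "moment": the same for the moment, N m; "finger_gap": opening from 0.0 (shut) to 1.0 (fully open); "grasp_force": force on a finger pad.
Only numpy, scipy, OpenCV 4.12 (cv2) and the standard library are available. Lean on these libraries where they do the work, as an engineer would, in place of code of your own. Each camera call takes 0.05 s, during which the arm holds its last target. There are 200 camera calls.

## Task

The carving is finished: take the hold-down clamp off its stud, first the wing nut, then the spacer, then the strap, laying each on the plywood plate that bears its outline before you take the next. Lay the packing block and the palm gouge on their outlines too, whenever suits you. Everything must end flat and right way up, centred on its outline and turned to match it, the gouge's blade on the outline of the blade.

Things in the scene. Friction and masses are not known exactly. Their poses are not given: they have to be found in the camera images.
- wing_nut: Brass wing nut, already unscrewed: it just sits loosely on the stud, on top of the spacer, and lifts straight off. Round hub 26 mm diameter, 14 mm high, with a 15 mm through-hole; two wings 6 mm thick rise outwards along its +x and -x, 67 mm tip to tip, top of wings 26 mm above the underside. Grip the hub across y (26 mm). Origin: centre of the hub's underside; z up.
- spacer: Plain aluminium ring, 36 mm outside diameter, 17 mm hole, 22 mm high, loose on the stud between strap and wing nut (its rim shows below the nut from above). Origin: centre of its underside; z up.
- strap: Dark steel clamp strap: flat bar 104 (x) x 40 (y) x 8 mm with a 17 mm hole in the middle, lying loose on a fixed pale carved wooden panel, 150 x 110 x 24 mm. The fixed steel stud, 10 mm diameter, stands up from the panel through strap, spacer and nut to 74 mm above the bench. Grip the strap across y (40 mm). Origin: centre of its underside; z up.
- block: Loose wooden packing block, 60 (along x) x 38 (along y) x 26 mm, with an 18 mm wide, 14 mm deep groove along its top (along x), lying on the bench, groove up. Grip it across y (38 mm). Origin: centre of its underside; z up.
- gouge: Loose palm gouge lying on the bench, 114 mm long: dark wooden handle 24 mm wide, 20 mm high, flat below, ending in a 28 mm ball at -x; steel blade up to 16 mm wide towards +x. Origin: on the underside below the middle of the handle, 38 mm from the ball end, 76 mm from the blade's tip; x to the blade, z up. Grip the handle across y (24 mm) at the origin.
- nut_pad: Fixed pale plywood plate, 130 (along its x) x 60 x 6 mm, with a flush black silhouette: the wing nut's, a 28 mm disc with a narrow bar through it, 68 x 9 mm, along the plate's x. Origin: centre of the plate's underside, directly below the silhouette's centre; z up, plate top at z = 6 mm.
- spacer_pad: Fixed pale plywood plate, 130 (along its x) x 60 x 6 mm, with a flush black silhouette: the spacer's, a 38 mm disc with a pale 16 mm centre. Origin: centre of the plate's underside, directly below the silhouette's centre; z up, plate top at z = 6 mm.
- strap_pad: Fixed pale plywood plate, 130 (along its x) x 60 x 6 mm, with a flush black silhouette: the strap's, a bar 106 x 42 mm along the plate's x with a small pale disc in the middle. Origin: centre of the plate's underside, directly below the silhouette's centre; z up, plate top at z = 6 mm.
- block_pad: Fixed pale plywood plate, 130 (along its x) x 60 x 6 mm, with a flush black silhouette: the packing block's, a rectangle 62 x 40 mm, long side along the plate's x, with two thin pale lines for the groove. Origin: centre of the plate's underside, directly below the silhouette's centre; z up, plate top at z = 6 mm.
- gouge_pad: Fixed pale plywood plate, 130 (along its x) x 60 x 6 mm, with a flush black silhouette: the palm gouge's, its blade towards the plate's +x. With the gouge centred on it, the gouge's origin is 19 mm from the plate's origin towards the plate's -x. Origin: centre of the plate's underside, directly below the silhouette's centre; z up, plate top at z = 6 mm.
There are look-alikes about, which are no part of the job. What is shaped like the block but black or purple is not meant.

How it is judged:
On the way, in this order (a step that is already met when the one before it is completed fails the run):
1. the wing nut lies released on its own outline (z of wing_nut in the frame of nut_pad between 0.002 and 0.01 m and angle between wing_nut's own z axis and vertical below 0.15 rad and linear speed of wing_nut below 0.02 m/s and contact force between the fingers and wing_nut below 0.1 N and horizontal distance between wing_nut and nut_pad below 0.012 m and angle between the x axis of wing_nut and the x axis of nut_pad, either way round below 0.26 rad), for 0.2 s.
2. then the spacer lies released on its own outline (z of spacer in the frame of spacer_pad between 0.002 and 0.01 m and angle between spacer's own z axis and vertical below 0.15 rad and linear speed of spacer below 0.02 m/s and contact force between the fingers and spacer below 0.1 N and horizontal distance between spacer and spacer_pad below 0.012 m), for 0.2 s.
3. then the strap lies released on its own outline (z of strap in the frame of strap_pad between 0.002 and 0.01 m and angle between strap's own z axis and vertical below 0.15 rad and linear speed of strap below 0.02 m/s and contact force between the fingers and strap below 0.1 N and horizontal distance between strap and strap_pad below 0.012 m and angle between the x axis of strap and the x axis of strap_pad, either way round below 0.26 rad), for 0.2 s.
At the end, for the whole second after the job is handed in: All five rest released, still and upright (0.15 rad) on the top of the plate with their own outline, within 12 mm of the outline's place and, but for the round spacer, turned within 0.26 rad of it; the gouge's blade points as its outline does, the others may be either way round (all of step 1 and all of step 2 and all of step 3 and z of block in the frame of block_pad between 0.002 and 0.01 m and angle between each of block, gouge's own z axis and vertical below 0.15 rad and linear speed of each of block, gouge below 0.02 m/s and contact force between the fingers and block below 0.1 N and horizontal distance between block and block_pad below 0.012 m and angle between the x axis of block and the x axis of block_pad, either way round below 0.26 rad and z of gouge in the frame of gouge_pad between 0.002 and 0.01 m and contact force between the fingers and gouge below 0.1 N and x of gouge in the frame of gouge_pad between -0.031 and -0.007 m and x of gouge_pad in the frame of gouge between 0.007 and 0.031 m and y of gouge in the frame of gouge_pad between -0.012 and 0.012 m and angle between the x axis of gouge and the x axis of gouge_pad, either way round below 0.26 rad); the robot touches nothing.
It also fails if it takes over 120 s, if anything falls off the work surface, if the arm or the gripper's body presses on something with over 40 N, if the wrist force passes 120 N, or if a joint passes its speed limit or range.

## Working session

There is one attempt and no reset: what is moved stays moved. The work goes in short steps, Python scripts to look and compute and a shell command to move; the robot and the scene stay as the last step left them, time stands still between calls to the robot, and variables do not carry over. Pictures are saved under pics/ and viewed, at most 14 in all, crops included, and the job is handed in when it is done.

```bash
mkdir -p pics
cat > h.py <<'E'
import numpy as np,cv2
from workcell import manip
def grab(n,save=None):
    im=manip.get_image(n)
    if save: cv2.imwrite('pics/'+save,np.asarray(im['pixels']))
    return im
def K(im): return np.array([[im['fx'],0,im['cx']],[0,im['fy'],im['cy']],[0,0,1.]])
def world(im,p): return np.array(im['R']).T@(np.array(p)-np.array(im['t']))
def pix(im,X):
    r,_=cv2.Rodrigues(np.array(im['R'])); 
    return cv2.projectPoints(np.array(X,float).reshape(-1,1,3),r,np.array(im['t'],float),K(im),np.array(im['distortion'],float))[0].reshape(-1,2)
def toplane(im,uv,z):
    u=cv2.undistortPoints(np.array(uv,float).reshape(-1,1,2),K(im),np.array(im['distortion'],float)).reshape(-1,2)
    R=np.array(im['R']);c=-R.T@np.array(im['t']);out=[]
    for a in u:
        d=R.T@np.array([a[0],a[1],1]);out.append(c+d*(z-c[2])/d[2])
    return np.array(out)
E
python3 - <<'E'
from h import *
np.set_printoptions(precision=3,suppress=True)
for cam in ['top','scene']:
    im=grab(cam,cam+'0.png');print(cam,-np.array(im['R']).T@np.array(im['t']))
    for t in ['wing_nut','spacer','strap','block','gouge','nut_pad','spacer_pad','strap_pad','block_pad','gouge_pad']:
        for r in manip.tip_of(t,cam)[:4]:
            w=world(im,r['xyz']);print(t,round(r['confidence'],2),w,pix(im,w)[0].round())
print(manip.observe())
E
```

```text
top [ 0.377 -0.061  0.953]
wing_nut 0.48 [0.475 0.26  0.053] [166. 238.]
wing_nut 0.41 [ 0.457 -0.116  0.002] [348. 258.]
spacer 0.57 [0.477 0.26  0.032] [169. 238.]
strap 0.55 [0.473 0.263 0.026] [169. 240.]
strap 0.23 [ 0.436  0.006 -0.001] [291. 265.]
block 0.91 [ 0.707 -0.155  0.002] [370. 148.]
block 0.8 [ 0.606 -0.188 -0.002] [383. 193.]
block 0.69 [ 0.332 -0.182  0.002] [377. 321.]
block 0.62 [ 0.763 -0.009  0.002] [307. 122.]
gouge 0.96 [ 0.459 -0.118  0.002] [349. 258.]
nut_pad 0.57 [ 0.453 -0.243  0.002] [407. 263.]
spacer_pad 0.56 [ 0.62  -0.315  0.004] [441. 189.]
strap_pad 0.56 [ 0.622 -0.05   0.002] [322. 182.]
block_pad 0.63 [0.475 0.257 0.054] [167. 238.]
block_pad 0.56 [0.627 0.053 0.001] [276. 178.]
gouge_pad 0.79 [0.433 0.003 0.001] [292. 267.]
scene [0.938 0.345 0.724]
wing_nut 0.77 [0.475 0.265 0.053] [448. 270.]
spacer 0.49 [0.476 0.265 0.031] [445. 276.]
strap 0.79 [0.478 0.263 0.022] [442. 278.]
block 0.97 [ 0.712 -0.153  0.001] [226. 231.]
block 0.86 [ 0.755 -0.001 -0.003] [254. 287.]
block 0.77 [ 0.602 -0.185  0.   ] [255. 197.]
gouge 0.76 [ 0.454 -0.118  0.
[... 233 characters left out ...]
12  0.003] [218. 173.]
strap_pad 0.79 [ 0.62  -0.049  0.001] [287. 235.]
block_pad 0.67 [0.624 0.053 0.005] [319. 263.]
gouge_pad 0.75 [ 0.438 -0.001  0.003] [357. 202.]
{'time_s': 1.1, 'joint_positions': array([-1.435,  0.259,  1.535,  0.   ,  1.348, -0.203]), 'dq': array([ 0.   , -0.001,  0.   , -0.001, -0.001,  0.   ]), 'effort': array([  0.001, -44.593, -29.089,  -0.   ,   0.001,  -0.   ]), 'tool_pos': array([ 0.183, -0.519,  0.248]), 'tcp_rot': array([[ 0.943,  0.332,  0.   ],
       [ 0.332, -0.943, -0.   ],
       [ 0.   ,  0.   , -1.   ]]), 'contact_force': array([-0.572, -0.705, -0.408]), 'moment': array([-0.027, -0.006,  0.005]), 'grasp_force': 0.0, 'finger_gap': 0.998990905090514}
```

View pics/top0.png

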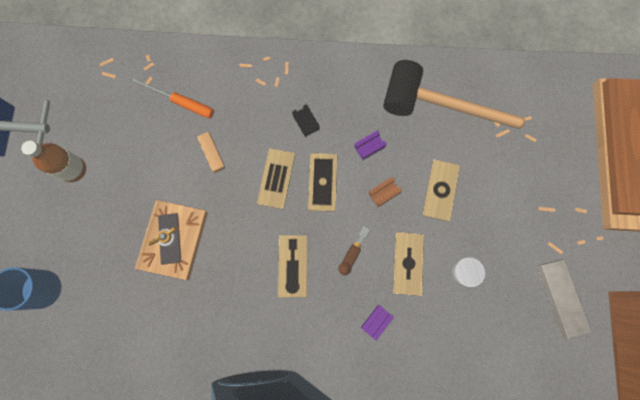

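View pics/scene0.png

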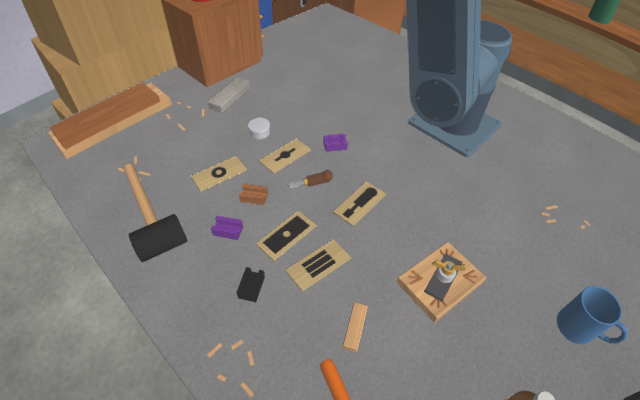

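The top view shows the clamp at about (167,238), the pads at (276,178) block, (322,182) strap, (441,189) spacer, (293,266) gouge and (408,263) nut, the gouge at (352,252), and the brown block at (384,192). The purple and black blocks are look-alikes. Next I measure orientations on metric, rectified images.

```bash
cat >> h.py <<'E'
def ortho(im,z,x0,x1,y0,y1,mm=1.0):
    # image: up=+x, left=+y ; pixel (c,r) -> y=y1-c*mm, x=x1-r*mm
    W=int((y1-y0)*1000/mm);H=int((x1-x0)*1000/mm)
    c,r=np.meshgrid(np.arange(W),np.arange(H))
    P=np.stack([x1-r*mm/1000,y1-c*mm/1000,np.full(c.shape,z)],-1).reshape(-1,3)
    m=pix(im,P).astype(np.float32).reshape(H,W,2)
    return cv2.remap(np.asarray(im['pixels']),m[...,0],m[...,1],cv2.INTER_CUBIC)
E
python3 - <<'E'
from h import *
np.set_printoptions(precision=4,suppress=True)
outs=[]
for cam in ['top','scene']:
    im=grab(cam)
    o=ortho(im,0.006,.38,.72,-.38,.12); outs.append(o)
    hsv=cv2.cvtColor(o,cv2.COLOR_BGR2HSV)
    m=cv2.inRange(hsv,(12,50,110),(35,255,255))
    m=cv2.morphologyEx(m,cv2.MORPH_OPEN,np.ones((3,3)))
    for c in cv2.findContours(m,cv2.RETR_EXTERNAL,cv2.CHAIN_APPROX_NONE)[0]:
        if cv2.contourArea(c)<3000: continue
        (cx,cy),(w,h),a=cv2.minAreaRect(c)
        b=cv2.boxPoints(((cx,cy),(w,h),a)); e=[b[1]-b[0],b[2]-b[1]]; e=max(e,key=np.linalg.norm)
        yaw=np.arctan2(-e[0],-e[1])  # dir: x=-row,y=-col
        print(cam,'pad',.72-cy/1000,.12-cx/1000,'size',w,h,'yaw',(yaw+np.pi/2)%np.pi-np.pi/2)
# clamp crops at nut/strap height
    s=ortho(im,0.032,.38,.57,.16,.36,.5); cv2.imwrite(f'pics/clamp_{cam}.png',s)
s=np.hstack([cv2.imread(f'pics/clamp_{c}.png') for c in('top','scene')]);cv2.imwrite('pics/clamp.png',s)
cv2.imwrite('pics/pads.png',cv2.resize(outs[0],None,fx=1.5,fy=1.5))
cv2.imwrite('pics/pads_s.png',cv2.resize(outs[1],None,fx=1.5,fy=1.5))
E
```

```text
top pad 0.4405313415527343 0.0027017898559570236 size 120.71736907958984 61.18590545654297 yaw 0.057080746
top pad 0.45393994140625 -0.2440423278808594 size 61.82620620727539 131.35496520996094 yaw -0.02940321
top pad 0.6189400329589844 -0.3137259216308594 size 62.11634063720703 132.43145751953125 yaw -0.17390108
top pad 0.6233297805786132 -0.051467330932617184 size 131.58615112304688 61.22237777709961 yaw 0.017855406
top pad 0.625702392578125 0.05185808563232422 size 61.4871940612793 132.03648376464844 yaw -0.13197184
scene pad 0.44106375122070307 0.005071029663085938 size 121.63323974609375 62.42238235473633 yaw 0.05400157
scene pad 0.45401153564453123 -0.24108367919921875 size 64.5306625366211 132.0879364013672 yaw -0.027770877
scene pad 0.6188195266723633 -0.3106107177734375 size 66.09728240966797 131.35076904296875 yaw -0.1767087
scene pad 0.6228469924926757 -0.04908462524414062 size 131.41464233398438 62.953224182128906 yaw 0.018179655
scene pad 0.6254901809692383 0.053965232849121095 size 62.390628814697266 131.32073974609375 yaw -0.13322675
```

View pics/clamp.png

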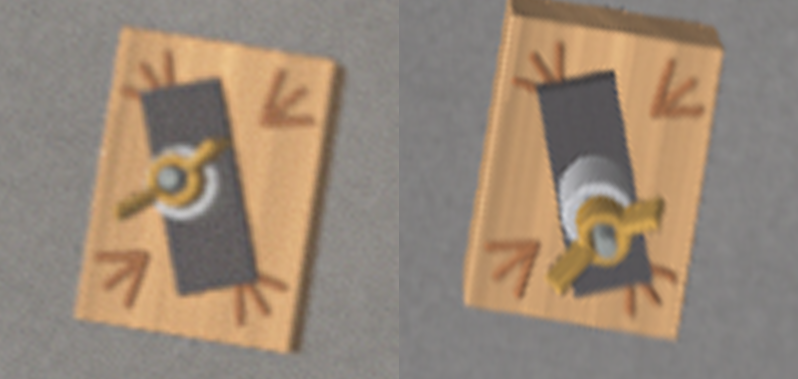

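View pics/pads.png

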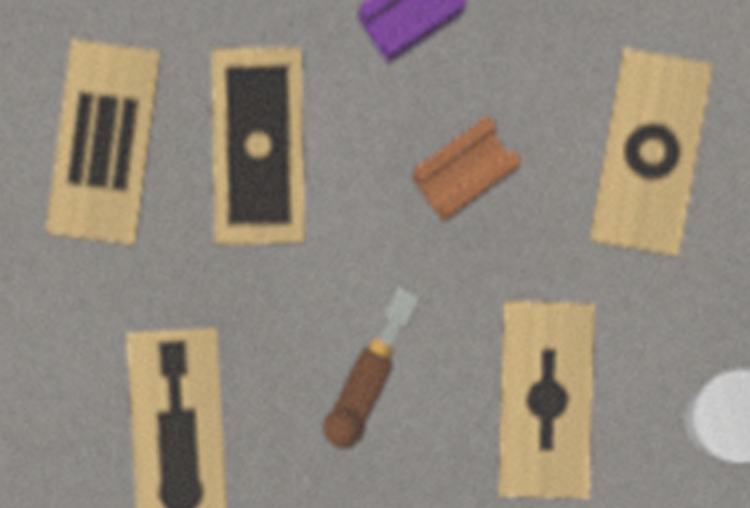

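The clamp picture gives strap yaw about 0.19 and nut yaw about -1.01. The second shows the pad outlines, the block at (467,167) with yaw about -0.94, and the gouge running from (343,426) to (405,292) with yaw about -0.43. Its pad's blade points to +x. The two cameras differ by about 2.5 mm in y, so I average them. Next is a planner that only works out distances.

```bash
cat > plan.py <<'E'
import sys,numpy as np
from workcell import manip
def go(x,y,yaw,z):
    s=manip.observe();R=np.array(s['tcp_rot']);psi=np.arctan2(R[1,0],R[0,0])
    for k in(-1,0,1):
        p=yaw+k*np.pi
        q6=np.arctan2(y,x)+np.pi/2-p
        if abs(q6)>3: continue
        turn=(s['joint_positions'][5]-q6)+np.arctan2(y,x)-s['joint_positions'][0] # world yaw change along the wrist's own range
        c,sn=np.cos(p),np.sin(p)
        d=np.array([x,y,z])-s['tool_pos']
        print(f"q6={q6:.2f} wz={-turn:.3f} | after turn dx={100*(c*d[0]+sn*d[1]):.2f} dy={100*(sn*d[0]-c*d[1]):.2f} dz={-100*d[2]:.2f} cm")
    print('t',s['time_s'],'tcp',s['tool_pos'].round(4),'psi',psi.round(3),'tilt',R[:,2].round(3),'gap',round(s['finger_gap'],3),'F',s['contact_force'].round(1))
go(*map(float,sys.argv[1:5]))
E
python3 plan.py .475 .2625 -1.01 .20
```

```text
q6=-0.06 wz=-1.793 | after turn dx=50.62 dy=66.30 dz=4.83 cm
t 1.2 tcp [ 0.1828 -0.5187  0.2483] psi 0.339 tilt [ 0.  0. -1.] gap 0.999 F [-0.1 -0.5  0.2]
```

```bash
python3 -m crank '[{"wz":-0.149},{"wz":-0.149},{"wz":-0.149},{"wz":-0.149},{"wz":-0.149},{"wz":-0.149},{"wz":-0.149},{"wz":-0.149},{"wz":-0.149},{"wz":-0.149}]' 40 >/dev/null; python3 -m crank '[{"wz":-0.149},{"wz":-0.149},{"dx":2.4,"dy":3.2},{"dx":2.4,"dy":3.2},{"dx":2.4,"dy":3.2},{"dx":2.4,"dy":3.2},{"dx":2.4,"dy":3.2},{"dx":2.4,"dy":3.2},{"dx":2.4,"dy":3.2},{"dx":2.4,"dy":3.2}]' >/dev/null; python3 -m crank '[{"dx":2.4,"dy":3.2},{"dx":2.4,"dy":3.2},{"dx":2.4,"dy":3.2},{"dx":2.4,"dy":3.2},{"dx":2.4,"dy":3.2},{"dx":2.4,"dy":3.2},{"dx":2.4,"dy":3.2},{"dx":2.4,"dy":3.2},{"dx":2.4,"dy":3.2},{"dx":2.4,"dy":3.2}]'; python3 plan.py .475 .2625 -1.01 .15
```

```text
q6=-0.06 wz=-1.793 | after turn dx=50.62 dy=66.30 dz=9.83 cm
t 1.2 tcp [ 0.1828 -0.5187  0.2483] psi 0.339 tilt [ 0.  0. -1.] gap 0.999 F [-0.1 -0.5  0.2]$[0]: bad value
$[0]: bad value
$[0]: bad value
```

```bash
python3 -m crank '[{"wx":0,"wy":0,"wz":-0.14,"dx":0,"dy":0,"dz":0,"hand":1}]' 40; python3 plan.py .475 .2625 -1.01 .15
```

```text
time_s: 1.3
tool_pos: [0.1828, -0.5187, 0.2483]
tcp_rot: [[0.887, 0.462, 0.0], [0.462, -0.887, 0.0], [0.0, -0.0, -1.0]]
contact_force: [0.6, -0.3, -0.6]
finger_gap: 1.002
grasp_force: 0.0
q6=-0.06 wz=-1.651 | after turn dx=50.62 dy=66.29 dz=9.83 cm
t 1.3 tcp [ 0.1828 -0.5187  0.2483] psi 0.481 tilt [ 0.  0. -1.] gap 1.002 F [ 0.6 -0.3 -0.6]
```

```bash
python3 -m crank '[{"wx":0,"wy":0,"wz":-0.149,"dx":0,"dy":0,"dz":0,"hand":1},{"wx":0,"wy":0,"wz":-0.149,"dx":0,"dy":0,"dz":0,"hand":1},{"wx":0,"wy":0,"wz":-0.149,"dx":0,"dy":0,"dz":0,"hand":1},{"wx":0,"wy":0,"wz":-0.149,"dx":0,"dy":0,"dz":0,"hand":1},{"wx":0,"wy":0,"wz":-0.149,"dx":0,"dy":0,"dz":0,"hand":1},{"wx":0,"wy":0,"wz":-0.149,"dx":0,"dy":0,"dz":0,"hand":1},{"wx":0,"wy":0,"wz":-0.149,"dx":0,"dy":0,"dz":0,"hand":1},{"wx":0,"wy":0,"wz":-0.149,"dx":0,"dy":0,"dz":0,"hand":1},{"wx":0,"wy":0,"wz":-0.149,"dx":0,"dy":0,"dz":0,"hand":1},{"wx":0,"wy":0,"wz":-0.149,"dx":0,"dy":0,"dz":0,"hand":1}]' >/dev/null
python3 -m crank '[{"wx":0,"wy":0,"wz":-0.149,"dx":0,"dy":0,"dz":0,"hand":0.7},{"wx":0,"wy":0,"wz":-0.012,"dx":2.4,"dy":3.2,"dz":0,"hand":0.7},{"wx":0,"wy":0,"wz":0,"dx":2.4,"dy":3.2,"dz":0,"hand":0.7},{"wx":0,"wy":0,"wz":0,"dx":2.4,"dy":3.2,"dz":0,"hand":0.7},{"wx":0,"wy":0,"wz":0,"dx":2.4,"dy":3.2,"dz":0,"hand":0.7},{"wx":0,"wy":0,"wz":0,"dx":2.4,"dy":3.2,"dz":0,"hand":0.7},{"wx":0,"wy":0,"wz":0,"dx":2.4,"dy":3.2,"dz":0,"hand":0.7},{"wx":0,"wy":0,"wz":0,"dx":2.4,"dy":3.2,"dz":0,"hand":0.7},{"wx":0,"wy":0,"wz":0,"dx":2.4,"dy":3.2,"dz":0,"hand":0.7},{"wx":0,"wy":0,"wz":0,"dx":2.4,"dy":3.2,"dz":0,"hand":0.7}]' >/dev/null
python3 -m crank '[{"wx":0,"wy":0,"wz":0,"dx":2.4,"dy":3.2,"dz":0,"hand":0.7},{"wx":0,"wy":0,"wz":0,"dx":2.4,"dy":3.2,"dz":0,"hand":0.7},{"wx":0,"wy":0,"wz":0,"dx":2.4,"dy":3.2,"dz":0,"hand":0.7},{"wx":0,"wy":0,"wz":0,"dx":2.4,"dy":3.2,"dz":0,"hand":0.7},{"wx":0,"wy":0,"wz":0,"dx":2.4,"dy":3.2,"dz":0,"hand":0.7},{"wx":0,"wy":0,"wz":0,"dx":2.4,"dy":3.2,"dz":0,"hand":0.7},{"wx":0,"wy":0,"wz":0,"dx":2.4,"dy":3.2,"dz":0,"hand":0.7},{"wx":0,"wy":0,"wz":0,"dx":2.4,"dy":3.2,"dz":0,"hand":0.7},{"wx":0,"wy":0,"wz":0,"dx":2.4,"dy":3.2,"dz":0,"hand":0.7},{"wx":0,"wy":0,"wz":0,"dx":2.4,"dy":3.2,"dz":0,"hand":0.7}]'
python3 plan.py .475 .2625 -1.01 .15
```

```text
time_s: 4.3
tool_pos: [0.4573, 0.1919, 0.2484]
tcp_rot: [[-0.531, 0.848, 0.001], [0.848, 0.531, -0.0], [-0.0, 0.0, -1.0]]
contact_force: [0.1, -0.2, 0.3]
finger_gap: 0.701
grasp_force: 0.0
q6=-0.06 wz=-0.001 | after turn dx=5.03 dy=5.26 dz=9.84 cm
t 4.3 tcp [0.4573 0.1919 0.2484] psi 2.13 tilt [ 0.001 -0.    -1.   ] gap 0.701 F [ 0.1 -0.2  0.3]
```

```bash
python3 -m crank '[{"wx":0,"wy":0,"wz":0,"dx":2.5,"dy":2.6,"dz":2,"hand":0.6},{"wx":0,"wy":0,"wz":0,"dx":2.5,"dy":2.7,"dz":2,"hand":0.6},{"wx":0,"wy":0,"wz":0,"dx":0,"dy":0,"dz":3,"hand":0.6},{"wx":0,"wy":0,"wz":0,"dx":0,"dy":0,"dz":3,"hand":0.6},{"wx":0,"wy":0,"wz":0,"dx":0,"dy":0,"dz":0,"hand":0.6}]'
python3 - <<'E'
from h import *
o=np.hstack([ortho(grab(c),0.075,.40,.55,.18,.34,.4) for c in('top','scene')])
cv2.imwrite('pics/over.png',o)
E
python3 plan.py .475 .2625 -1.01 .073
```

```text
time_s: 4.8
tool_pos: [0.4724, 0.2601, 0.1443]
tcp_rot: [[-0.531, 0.847, -0.008], [0.847, 0.531, -0.003], [0.002, -0.008, -1.0]]
contact_force: [-1.3, -0.0, 0.2]
finger_gap: 0.602
grasp_force: 0.0
q6=-0.06 wz=-0.002 | after turn dx=0.18 dy=0.08 dz=7.55 cm
t 4.9 tcp [0.4752 0.2606 0.1485] psi 2.13 tilt [-0.001 -0.    -1.   ] gap 0.602 F [ 0.1 -0.3  0.2]
```

View pics/over.png

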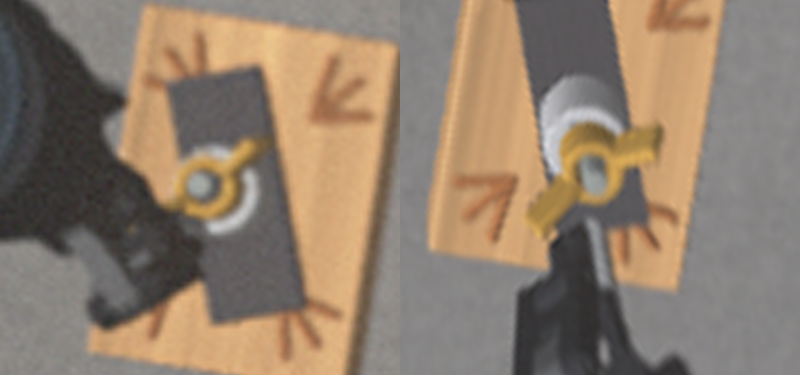

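The top half shows the stud at (203,185) and the scene half shows it at (592,177), so it stands at about (0.477,0.261). The jaws are above it, so I descend and grip.

```bash
python3 -m crank '[{"wx":0,"wy":0,"wz":0,"dx":0,"dy":0.2,"dz":3,"hand":0.6},{"wx":0,"wy":0,"wz":0,"dx":0,"dy":0,"dz":2.5,"hand":0.6},{"wx":0,"wy":0,"wz":0,"dx":0,"dy":0,"dz":1.5,"hand":0.6},{"wx":0,"wy":0,"wz":0,"dx":0,"dy":0,"dz":0.55,"hand":0.6},{"wx":0,"wy":0,"wz":0,"dx":0,"dy":0,"dz":0,"hand":0.6}]'
python3 -m crank '[{"wx":0,"wy":0,"wz":0,"dx":0,"dy":0,"dz":0,"hand":0.2},{"wx":0,"wy":0,"wz":0,"dx":0,"dy":0,"dz":0,"hand":0.1},{"wx":0,"wy":0,"wz":0,"dx":0,"dy":0,"dz":0,"hand":0.1},{"wx":0,"wy":0,"wz":0,"dx":0,"dy":0,"dz":0,"hand":0.1},{"wx":0,"wy":0,"wz":0,"dx":0,"dy":0,"dz":0,"hand":0.1}]' 40
```

```text
time_s: 5.4
tool_pos: [0.4778, 0.2617, 0.0739]
tcp_rot: [[-0.53, 0.848, 0.001], [0.848, 0.53, 0.0], [-0.0, 0.001, -1.0]]
contact_force: [0.2, -0.1, 0.1]
finger_gap: 0.6
grasp_force: 0.0
time_s: 5.9
tool_pos: [0.478, 0.2619, 0.0746]
tcp_rot: [[-0.53, 0.848, 0.003], [0.848, 0.53, 0.001], [-0.001, 0.003, -1.0]]
contact_force: [-1.5, -2.2, 5.9]
finger_gap: 0.279
grasp_force: 39.2
```

```bash
python3 -m crank '[{"wx":0,"wy":0,"wz":0,"dx":0,"dy":0,"dz":-1,"hand":0.1},{"wx":0,"wy":0,"wz":0,"dx":0,"dy":0,"dz":-1.5,"hand":0.1},{"wx":0,"wy":0,"wz":0,"dx":0,"dy":0,"dz":-2,"hand":0.1},{"wx":0,"wy":0,"wz":0,"dx":0,"dy":0,"dz":-2,"hand":0.1},{"wx":0,"wy":0,"wz":0,"dx":0,"dy":0,"dz":-1.5,"hand":0.1}]'
python3 - <<'E'
from h import *
im=grab('scene');cv2.imwrite('pics/lift.png',cv2.resize(np.asarray(im['pixels'])[150:350,330:560],None,fx=3,fy=3))
E
python3 plan.py .454 -.2425 -.0285 .15
```

```text
time_s: 6.4
tool_pos: [0.4775, 0.2619, 0.1551]
tcp_rot: [[-0.53, 0.848, 0.002], [0.848, 0.53, 0.001], [-0.001, 0.002, -1.0]]
contact_force: [1.3, 0.2, -0.9]
finger_gap: 0.276
grasp_force: 39.3
q6=1.11 wz=2.159 | after turn dx=-1.04 dy=50.54 dz=0.74 cm
q6=-2.03 wz=-0.983 | after turn dx=1.04 dy=-50.54 dz=0.74 cm
t 6.45 tcp [0.4788 0.2624 0.1574] psi 2.13 tilt [ 0.006  0.002 -1.   ] gap 0.275 F [ 0.4 -0.3  1.6]
```

View pics/lift.png

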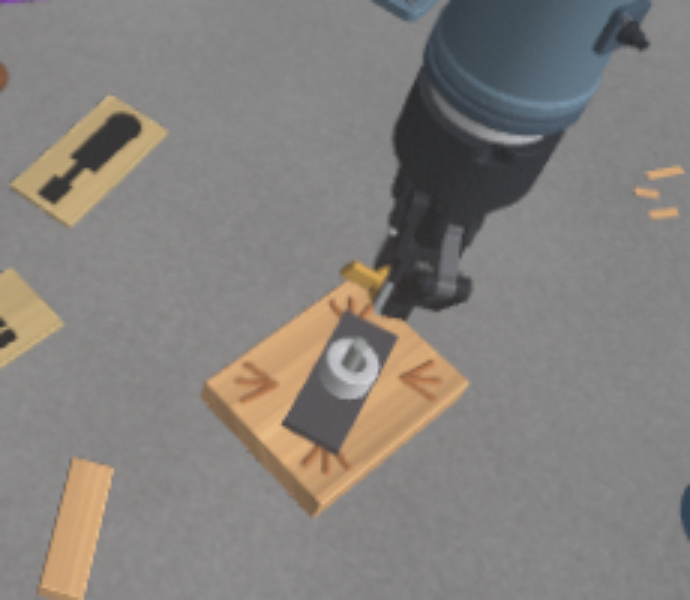

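The nut is in the fingers at (365,275), and the spacer and strap are undisturbed. Carry it to its pad.

```bash
python3 -m crank '[{"wx":0,"wy":0,"wz":-0.14,"dx":0,"dy":0,"dz":0,"hand":0.1},{"wx":0,"wy":0,"wz":-0.14,"dx":0,"dy":0,"dz":0,"hand":0.1},{"wx":0,"wy":0,"wz":-0.14,"dx":0,"dy":0,"dz":0,"hand":0.1},{"wx":0,"wy":0,"wz":-0.14,"dx":0,"dy":0,"dz":0,"hand":0.1},{"wx":0,"wy":0,"wz":-0.14,"dx":0,"dy":0,"dz":0,"hand":0.1},{"wx":0,"wy":0,"wz":-0.14,"dx":0,"dy":0,"dz":0,"hand":0.1},{"wx":0,"wy":0,"wz":-0.143,"dx":0,"dy":0,"dz":0,"hand":0.1},{"wx":0,"wy":0,"wz":0,"dx":0,"dy":-3,"dz":0,"hand":0.1},{"wx":0,"wy":0,"wz":0,"dx":0,"dy":-4,"dz":0,"hand":0.1},{"wx":0,"wy":0,"wz":0,"dx":0,"dy":-4,"dz":0,"hand":0.1}]' >/dev/null
python3 -m crank '[{"wx":0,"wy":0,"wz":0,"dx":0,"dy":-4,"dz":0,"hand":0.1},{"wx":0,"wy":0,"wz":0,"dx":0,"dy":-4,"dz":0,"hand":0.1},{"wx":0,"wy":0,"wz":0,"dx":0,"dy":-4,"dz":0,"hand":0.1},{"wx":0,"wy":0,"wz":0,"dx":0,"dy":-4,"dz":0,"hand":0.1},{"wx":0,"wy":0,"wz":0,"dx":0,"dy":-4,"dz":0,"hand":0.1},{"wx":0,"wy":0,"wz":0,"dx":0,"dy":-4,"dz":0,"hand":0.1},{"wx":0,"wy":0,"wz":0,"dx":0,"dy":-4,"dz":0,"hand":0.1},{"wx":0,"wy":0,"wz":0,"dx":0.5,"dy":-4,"dz":0,"hand":0.1},{"wx":0,"wy":0,"wz":0,"dx":0.5,"dy":-4,"dz":0,"hand":0.1},{"wx":0,"wy":0,"wz":0,"dx":0,"dy":0,"dz":0,"hand":0.1}]'
python3 plan.py .454 -.2425 -.0285 .028
```

```text
time_s: 8.45
tool_pos: [0.4533, -0.2127, 0.1533]
tcp_rot: [[-0.999, 0.033, 0.001], [0.033, 0.999, -0.003], [-0.001, -0.003, -1.0]]
contact_force: [-0.1, -0.3, 0.2]
finger_gap: 0.278
grasp_force: 39.5
q6=1.11 wz=3.136 | after turn dx=0.15 dy=2.97 dz=12.53 cm
q6=-2.03 wz=-0.006 | after turn dx=-0.15 dy=-2.97 dz=12.53 cm
t 8.45 tcp [ 0.4533 -0.2127  0.1533] psi 3.108 tilt [ 0.001 -0.003 -1.   ] gap 0.278 F [-0.1 -0.3  0.2]
```

```bash
python3 -m crank '[{"wx":0,"wy":0,"wz":0,"dx":-0.1,"dy":-3,"dz":3,"hand":0.1},{"wx":0,"wy":0,"wz":0,"dx":0,"dy":0,"dz":3.5,"hand":0.1},{"wx":0,"wy":0,"wz":0,"dx":0,"dy":0,"dz":3,"hand":0.1},{"wx":0,"wy":0,"wz":0,"dx":0,"dy":0,"dz":2,"hand":0.1},{"wx":0,"wy":0,"wz":0,"dx":0,"dy":0,"dz":0.6,"hand":0.1},{"wx":0,"wy":0,"wz":0,"dx":0,"dy":0,"dz":0.3,"hand":0.1},{"wx":0,"wy":0,"wz":0,"dx":0,"dy":0,"dz":0,"hand":0.1},{"wx":0,"wy":0,"wz":0,"dx":0,"dy":0,"dz":0,"hand":0.1}]'
python3 plan.py .454 -.2425 -.0285 .027
```

```text
time_s: 9.25
tool_pos: [0.4544, -0.2382, 0.03]
tcp_rot: [[-1.0, 0.029, 0.002], [0.029, 1.0, -0.001], [-0.002, -0.001, -1.0]]
contact_force: [0.8, 0.0, -0.5]
finger_gap: 0.276
grasp_force: 39.5
q6=1.11 wz=3.142 | after turn dx=-0.03 dy=0.43 dz=0.30 cm
q6=-2.03 wz=0.000 | after turn dx=0.03 dy=-0.43 dz=0.30 cm
t 9.25 tcp [ 0.4544 -0.2382  0.03  ] psi 3.113 tilt [ 0.002 -0.001 -1.   ] gap 0.276 F [ 0.8  0.  -0.5]
```

```bash
python3 -m crank '[{"wx":0,"wy":0,"wz":0,"dx":0,"dy":-0.4,"dz":0,"hand":0.1},{"wx":0,"wy":0,"wz":0,"dx":0,"dy":0,"dz":0.2,"hand":0.1},{"wx":0,"wy":0,"wz":0,"dx":0,"dy":0,"dz":0.1,"hand":0.1},{"wx":0,"wy":0,"wz":0,"dx":0,"dy":0,"dz":0,"hand":0.1}]'
```

```text
time_s: 9.65
tool_pos: [0.4539, -0.2424, 0.0266]
tcp_rot: [[-1.0, 0.029, 0.001], [0.029, 1.0, -0.001], [-0.001, -0.001, -1.0]]
contact_force: [-0.8, -0.4, 5.6]
finger_gap: 0.275
grasp_force: 40.1
```

Contact force is 5.6 N, so the nut is down. Release and lift.

```bash
python3 -m crank '[{"wx":0,"wy":0,"wz":0,"dx":0,"dy":0,"dz":0,"hand":0.5},{"wx":0,"wy":0,"wz":0,"dx":0,"dy":0,"dz":0,"hand":0.6},{"wx":0,"wy":0,"wz":0,"dx":0,"dy":0,"dz":0,"hand":0.6},{"wx":0,"wy":0,"wz":0,"dx":0,"dy":0,"dz":-1,"hand":0.6},{"wx":0,"wy":0,"wz":0,"dx":0,"dy":0,"dz":-3,"hand":0.6},{"wx":0,"wy":0,"wz":0,"dx":0,"dy":0,"dz":-4,"hand":0.6},{"wx":0,"wy":0,"wz":0,"dx":0,"dy":0,"dz":-4,"hand":0.6},{"wx":0,"wy":0,"wz":0,"dx":0,"dy":0,"dz":0,"hand":0.6}]'
python3 - <<'E'
from h import *
im=grab('scene');im2=grab('top')
cv2.imwrite('pics/nut.png',cv2.resize(np.hstack([ortho(im2,0.012,.36,.55,-.35,-.15,.6),ortho(im,0.012,.36,.55,-.35,-.15,.6),ortho(im2,.054,.4,.55,.18,.34,.5)[:316],]) if 0 else np.hstack([cv2.resize(ortho(i,z,*b,.5),(380,380)) for i,z,b in((im2,.012,(.37,.54,-.33,-.16)),(im,.054,(.39,.56,.18,.35)))]),None,fx=1,fy=1))
for c,i in(('top',im2),('scene',im)):
  for t in('wing_nut','spacer','strap'):
    for r in manip.tip_of(t,c)[:2]: print(c,t,round(r['confidence'],2),world(i,r['xyz']).round(4))
E
python3 plan.py .476 .2625 0.194 .12
```

```text
time_s: 10.45
tool_pos: [0.4564, -0.2441, 0.152]
tcp_rot: [[-1.0, 0.029, 0.009], [0.029, 1.0, -0.007], [-0.009, -0.007, -1.0]]
contact_force: [0.2, -0.6, -0.3]
finger_gap: 0.6
grasp_force: 0.0
top spacer 0.47 [0.4804 0.2592 0.0318]
top strap 0.71 [0.4749 0.2623 0.0246]
scene wing_nut 0.69 [0.4766 0.2667 0.0286]
scene wing_nut 0.6 [ 0.4529 -0.2391  0.0043]
scene spacer 0.75 [0.4766 0.267  0.0289]
scene strap 0.72 [0.4794 0.2615 0.02  ]
q6=1.88 wz=2.919 | after turn dx=11.99 dy=-48.99 dz=2.46 cm
q6=-1.26 wz=-0.223 | after turn dx=-11.99 dy=48.99 dz=2.46 cm
t 10.85 tcp [ 0.4528 -0.2414  0.1446] psi 3.113 tilt [-0.002  0.002 -1.   ] gap 0.604 F [-0.5 -0.   0.3]
```

View pics/nut.png

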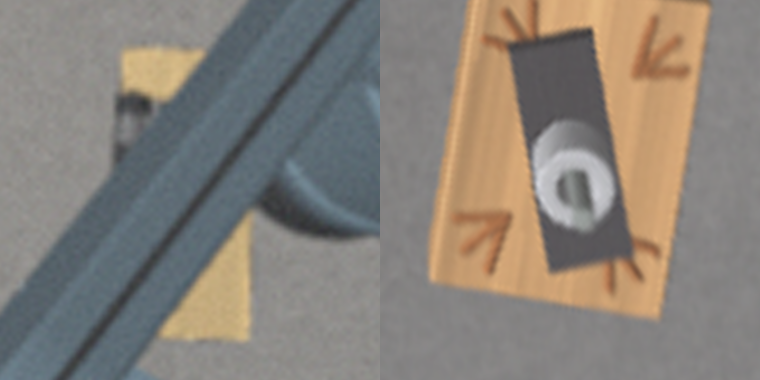

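The left half is blocked by the arm. In the right half the spacer stands undisturbed, its rim centre at (576,190), about (0.475,0.262). The scene network puts the nut at (0.453,-0.239), on its outline. I go to the spacer and check the nut once the arm is clear.

```bash
python3 -m crank '[{"wx":0,"wy":0,"wz":-0.12,"dx":0,"dy":0,"dz":0,"hand":0.75},{"wx":0,"wy":0,"wz":-0.103,"dx":0,"dy":0,"dz":0,"hand":0.75},{"wx":0,"wy":0,"wz":0,"dx":-1,"dy":4,"dz":0,"hand":0.75},{"wx":0,"wy":0,"wz":0,"dx":-1,"dy":4,"dz":0,"hand":0.75},{"wx":0,"wy":0,"wz":0,"dx":-1,"dy":4,"dz":0,"hand":0.75},{"wx":0,"wy":0,"wz":0,"dx":-1,"dy":4,"dz":0,"hand":0.75},{"wx":0,"wy":0,"wz":0,"dx":-1,"dy":4,"dz":0,"hand":0.75},{"wx":0,"wy":0,"wz":0,"dx":-1,"dy":4,"dz":0,"hand":0.75},{"wx":0,"wy":0,"wz":0,"dx":-1,"dy":4,"dz":0,"hand":0.75},{"wx":0,"wy":0,"wz":0,"dx":-1,"dy":4,"dz":0,"hand":0.75}]' >/dev/null
python3 -m crank '[{"wx":0,"wy":0,"wz":0,"dx":-1,"dy":4,"dz":0,"hand":0.75},{"wx":0,"wy":0,"wz":0,"dx":-1,"dy":4,"dz":0,"hand":0.75},{"wx":0,"wy":0,"wz":0,"dx":-1,"dy":4,"dz":0,"hand":0.75},{"wx":0,"wy":0,"wz":0,"dx":-1,"dy":3,"dz":0,"hand":0.75},{"wx":0,"wy":0,"wz":0,"dx":0,"dy":0,"dz":0,"hand":0.75},{"wx":0,"wy":0,"wz":0,"dx":0,"dy":0,"dz":0,"hand":0.75}]'
python3 - <<'E'
from h import *
for c in ('top','scene'):
  i=grab(c)
  if c=='top': cv2.imwrite('pics/nut2.png',cv2.resize(ortho(i,.012,.38,.53,-.32,-.16,.5),None,fx=1.3,fy=1.3))
  for t in('wing_nut','nut_pad'):
    for r in manip.tip_of(t,c)[:2]: print(c,t,round(r['confidence'],2),world(i,r['xyz']).round(4))
E
python3 plan.py .476 .2615 0.194 .051
```

```text
time_s: 12.45
tool_pos: [0.4799, 0.2427, 0.1448]
tcp_rot: [[-0.981, -0.195, -0.002], [-0.195, 0.981, -0.001], [0.002, -0.001, -1.0]]
contact_force: [0.1, -1.6, 0.9]
finger_gap: 0.748
grasp_force: 0.0
top wing_nut 0.71 [ 0.4518 -0.2438  0.0028]
top nut_pad 0.82 [ 0.4525 -0.2438  0.003 ]
scene wing_nut 0.54 [ 0.4518 -0.2432  0.0043]
scene nut_pad 0.78 [ 0.4547 -0.2446  0.0023]
q6=1.88 wz=3.140 | after turn dx=-0.07 dy=-2.06 dz=9.48 cm
q6=-1.26 wz=-0.001 | after turn dx=0.07 dy=2.06 dz=9.48 cm
t 12.75 tcp [0.4806 0.2414 0.1458] psi -2.949 tilt [-0. -0. -1.] gap 0.749 F [-0.2 -0.8 -0.2]
```

View pics/nut2.png

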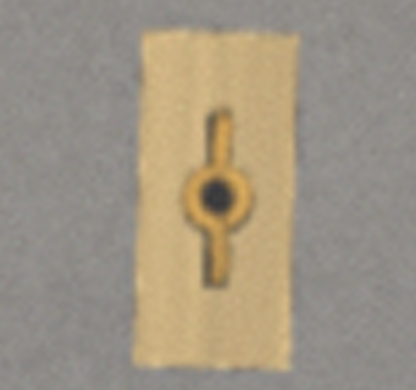

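The nut lies squarely on its outline, hub at (217,195). Now the spacer.

```bash
python3 -m crank '[{"wx":0,"wy":0,"wz":0,"dx":0.1,"dy":2,"dz":0,"hand":0.75},{"wx":0,"wy":0,"wz":0,"dx":0,"dy":0,"dz":3,"hand":0.7},{"wx":0,"wy":0,"wz":0,"dx":0,"dy":0,"dz":3,"hand":0.7},{"wx":0,"wy":0,"wz":0,"dx":0,"dy":0,"dz":2,"hand":0.7},{"wx":0,"wy":0,"wz":0,"dx":0,"dy":0,"dz":1,"hand":0.7},{"wx":0,"wy":0,"wz":0,"dx":0,"dy":0,"dz":0.4,"hand":0.7},{"wx":0,"wy":0,"wz":0,"dx":0,"dy":0,"dz":0,"hand":0.7}]'
python3 -m crank '[{"wx":0,"wy":0,"wz":0,"dx":0,"dy":0,"dz":0,"hand":0.4},{"wx":0,"wy":0,"wz":0,"dx":0,"dy":0,"dz":0,"hand":0.2},{"wx":0,"wy":0,"wz":0,"dx":0,"dy":0,"dz":0,"hand":0.2},{"wx":0,"wy":0,"wz":0,"dx":0,"dy":0,"dz":0,"hand":0.2},{"wx":0,"wy":0,"wz":0,"dx":0,"dy":0,"dz":0,"hand":0.2}]' 40
python3 -m crank '[{"wx":0,"wy":0,"wz":0,"dx":0,"dy":0,"dz":-1,"hand":0.2},{"wx":0,"wy":0,"wz":0,"dx":0,"dy":0,"dz":-2,"hand":0.2},{"wx":0,"wy":0,"wz":0,"dx":0,"dy":0,"dz":-3,"hand":0.2},{"wx":0,"wy":0,"wz":0,"dx":0,"dy":0,"dz":-3,"hand":0.2},{"wx":0,"wy":0,"wz":0,"dx":0,"dy":0,"dz":0,"hand":0.2}]'
python3 plan.py .619 -.312 0 .13; python3 plan.py .619 -.312 -.35 .13
```

```text
time_s: 13.45
tool_pos: [0.476, 0.2617, 0.052]
tcp_rot: [[-0.981, -0.192, 0.0], [-0.192, 0.981, 0.0], [-0.0, 0.0, -1.0]]
contact_force: [0.6, 0.0, -0.3]
finger_gap: 0.703
grasp_force: 0.0
time_s: 13.95
tool_pos: [0.4766, 0.2622, 0.0533]
tcp_rot: [[-0.981, -0.193, 0.003], [-0.193, 0.981, 0.001], [-0.003, 0.0, -1.0]]
contact_force: [-0.4, -0.7, 6.7]
finger_gap: 0.409
grasp_force: 39.9
time_s: 14.45
tool_pos: [0.4784, 0.2629, 0.1468]
tcp_rot: [[-0.981, -0.193, 0.008], [-0.193, 0.981, 0.003], [-0.009, 0.001, -1.0]]
contact_force: [1.2, -0.2, -0.8]
finger_gap: 0.405
grasp_force: 40.0
q6=1.10 wz=3.336 | after turn dx=14.06 dy=57.49 dz=1.68 cm
q6=-2.04 wz=0.194 | after turn dx=-14.06 dy=-57.49 dz=1.68 cm
t 14.45 tcp [0.4784 0.2629 0.1468] psi -2.947 tilt [ 0.008  0.003 -1.   ] gap 0.405 F [ 1.2 -0.2 -0.8]
q6=1.45 wz=3.686 | after turn dx=32.92 dy=49.18 dz=1.68 cm
q6=-1.69 wz=0.544 | after turn dx=-32.92 dy=-49.18 dz=1.68 cm
t 14.45 tcp [0.4784 0.2629 0.1468] psi -2.947 tilt [ 0.008  0.003 -1.   ] gap 0.405 F [ 1.2 -0.2 -0.8]
```

```bash
python3 -m crank '[{"wx":0,"wy":0,"wz":0,"dx":-0.2,"dy":-2.5,"dz":0,"hand":0.2},{"wx":0,"wy":0,"wz":0,"dx":-0.2,"dy":-4,"dz":0,"hand":0.2},{"wx":0,"wy":0,"wz":0,"dx":-0.2,"dy":-4,"dz":0,"hand":0.2},{"wx":0,"wy":0,"wz":0,"dx":-0.2,"dy":-4,"dz":0,"hand":0.2},{"wx":0,"wy":0,"wz":0,"dx":-0.2,"dy":-4,"dz":0,"hand":0.2},{"wx":0,"wy":0,"wz":0,"dx":-0.2,"dy":-4,"dz":0,"hand":0.2},{"wx":0,"wy":0,"wz":0,"dx":-0.2,"dy":-4,"dz":0,"hand":0.2},{"wx":0,"wy":0,"wz":0,"dx":-0.2,"dy":-4,"dz":0,"hand":0.2},{"wx":0,"wy":0,"wz":0,"dx":-0.2,"dy":-4,"dz":0,"hand":0.2},{"wx":0,"wy":0,"wz":0,"dx":-0.2,"dy":-4,"dz":0,"hand":0.2}]' >/dev/null
python3 -m crank '[{"wx":0,"wy":0,"wz":0,"dx":-0.2,"dy":-4,"dz":0,"hand":0.2},{"wx":0,"wy":0,"wz":0,"dx":-0.2,"dy":-4,"dz":0,"hand":0.2},{"wx":0,"wy":0,"wz":0,"dx":-0.2,"dy":-4,"dz":0,"hand":0.2},{"wx":0,"wy":0,"wz":0,"dx":-0.1,"dy":-4,"dz":0,"hand":0.2},{"wx":0,"wy":0,"wz":0,"dx":0,"dy":-4,"dz":0,"hand":0.2},{"wx":0,"wy":0,"wz":0,"dx":0,"dy":0,"dz":0,"hand":0.2},{"wx":0,"wy":0,"wz":0,"dx":0,"dy":0,"dz":0,"hand":0.2}]'
python3 plan.py .619 -.312 0.194 .03
```

```text
time_s: 16.15
tool_pos: [0.6143, -0.3076, 0.1406]
tcp_rot: [[-0.982, -0.191, -0.001], [-0.191, 0.982, 0.001], [0.001, 0.002, -1.0]]
contact_force: [-0.7, 0.7, -0.7]
finger_gap: 0.397
grasp_force: 40.1
q6=0.91 wz=3.140 | after turn dx=0.37 dy=0.52 dz=11.06 cm
q6=-2.23 wz=-0.002 | after turn dx=-0.37 dy=-0.52 dz=11.06 cm
t 16.15 tcp [ 0.6143 -0.3076  0.1406] psi -2.949 tilt [-0.001  0.001 -1.   ] gap 0.397 F [-0.7  0.7 -0.7]
```

```bash
python3 -m crank '[{"wx":0,"wy":0,"wz":0,"dx":-0.4,"dy":-0.5,"dz":2,"hand":0.2},{"wx":0,"wy":0,"wz":0,"dx":0,"dy":0,"dz":3,"hand":0.2},{"wx":0,"wy":0,"wz":0,"dx":0,"dy":0,"dz":3,"hand":0.2},{"wx":0,"wy":0,"wz":0,"dx":0,"dy":0,"dz":2,"hand":0.2},{"wx":0,"wy":0,"wz":0,"dx":0,"dy":0,"dz":0.7,"hand":0.2},{"wx":0,"wy":0,"wz":0,"dx":0,"dy":0,"dz":0.3,"hand":0.2},{"wx":0,"wy":0,"wz":0,"dx":0,"dy":0,"dz":0,"hand":0.2},{"wx":0,"wy":0,"wz":0,"dx":0,"dy":0,"dz":0,"hand":0.2}]'
python3 plan.py .619 -.312 0.194 .028
```

```text
time_s: 16.95
tool_pos: [0.6208, -0.3113, 0.0334]
tcp_rot: [[-0.981, -0.193, 0.002], [-0.193, 0.981, -0.001], [-0.002, -0.002, -1.0]]
contact_force: [0.5, -0.2, 0.2]
finger_gap: 0.407
grasp_force: 40.1
q6=0.91 wz=3.142 | after turn dx=-0.19 dy=0.04 dz=0.54 cm
q6=-2.23 wz=0.001 | after turn dx=0.19 dy=-0.04 dz=0.54 cm
t 16.95 tcp [ 0.6208 -0.3113  0.0334] psi -2.947 tilt [ 0.002 -0.001 -1.   ] gap 0.407 F [ 0.5 -0.2  0.2]
```

```bash
python3 -m crank '[{"wx":0,"wy":0,"wz":0,"dx":0.1,"dy":0,"dz":0.3,"hand":0.2},{"wx":0,"wy":0,"wz":0,"dx":0,"dy":0,"dz":0.2,"hand":0.2},{"wx":0,"wy":0,"wz":0,"dx":0,"dy":0,"dz":0.1,"hand":0.2},{"wx":0,"wy":0,"wz":0,"dx":0,"dy":0,"dz":0,"hand":0.2}]'
```

```text
time_s: 17.35
tool_pos: [0.6192, -0.3115, 0.0273]
tcp_rot: [[-0.981, -0.193, 0.001], [-0.193, 0.981, -0.001], [-0.001, -0.001, -1.0]]
contact_force: [-2.4, 1.4, 6.7]
finger_gap: 0.408
grasp_force: 40.7
```

```bash
python3 -m crank '[{"wx":0,"wy":0,"wz":0,"dx":0,"dy":0,"dz":0,"hand":0.6},{"wx":0,"wy":0,"wz":0,"dx":0,"dy":0,"dz":0,"hand":0.75},{"wx":0,"wy":0,"wz":0,"dx":0,"dy":0,"dz":0,"hand":0.75},{"wx":0,"wy":0,"wz":0,"dx":0,"dy":0,"dz":-1,"hand":0.75},{"wx":0,"wy":0,"wz":0,"dx":0,"dy":0,"dz":-3,"hand":0.75},{"wx":0,"wy":0,"wz":0,"dx":0,"dy":0,"dz":-4,"hand":0.75},{"wx":0,"wy":0,"wz":0,"dx":0,"dy":0,"dz":-4,"hand":0.75},{"wx":0,"wy":0,"wz":0,"dx":0.2,"dy":2,"dz":0,"hand":0.75},{"wx":0,"wy":0,"wz":0,"dx":0.2,"dy":4,"dz":0,"hand":0.75},{"wx":0,"wy":0,"wz":0,"dx":0.2,"dy":4,"dz":0,"hand":0.75}]' >/dev/null
python3 -m crank '[{"wx":0,"wy":0,"wz":0,"dx":0.2,"dy":4,"dz":0,"hand":0.75},{"wx":0,"wy":0,"wz":0,"dx":0.2,"dy":4,"dz":0,"hand":0.75},{"wx":0,"wy":0,"wz":0,"dx":0.2,"dy":4,"dz":0,"hand":0.75},{"wx":0,"wy":0,"wz":0,"dx":0.2,"dy":4,"dz":0,"hand":0.75},{"wx":0,"wy":0,"wz":0,"dx":0.2,"dy":4,"dz":0,"hand":0.75},{"wx":0,"wy":0,"wz":0,"dx":0.2,"dy":4,"dz":0,"hand":0.75},{"wx":0,"wy":0,"wz":0,"dx":0.2,"dy":4,"dz":0,"hand":0.75},{"wx":0,"wy":0,"wz":0,"dx":0.2,"dy":4,"dz":0,"hand":0.75},{"wx":0,"wy":0,"wz":0,"dx":0.2,"dy":4,"dz":0,"hand":0.75},{"wx":0,"wy":0,"wz":0,"dx":0.2,"dy":4,"dz":0,"hand":0.75}]'
python3 - <<'E'
from h import *
T=[]
for c in ('top','scene'):
  i=grab(c)
  T.append(cv2.resize(ortho(i,.017,.53,.70,-.40,-.23,.5),(380,380)))
  T.append(cv2.resize(ortho(i,.032,.39,.56,.18,.35,.5),(380,380)))
  for t in('spacer','spacer_pad','strap'):
    for r in manip.tip_of(t,c)[:2]: print(c,t,round(r['confidence'],2),world(i,r['xyz']).round(4))
cv2.imwrite('pics/sp.png',cv2.resize(np.vstack([np.hstack(T[:2]),np.hstack(T[2:])]),(600,600)))
E
python3 plan.py .476 .2615 0.194 .12
```

```text
time_s: 19.35
tool_pos: [0.4966, 0.1759, 0.1467]
tcp_rot: [[-0.981, -0.193, 0.001], [-0.193, 0.981, 0.0], [-0.001, -0.0, -1.0]]
contact_force: [0.5, -0.2, 1.4]
finger_gap: 0.751
grasp_force: 0.0
top spacer 0.77 [ 0.6221 -0.3132  0.0073]
top spacer_pad 0.88 [ 0.6183 -0.3153  0.0029]
top strap 0.67 [0.4728 0.2586 0.0257]
scene spacer 0.57 [ 0.6189 -0.3061  0.0083]
scene spacer_pad 0.69 [ 0.6199 -0.3108  0.0027]
scene strap 0.76 [0.4793 0.2632 0.0211]
q6=1.88 wz=3.140 | after turn dx=-0.41 dy=-9.07 dz=2.60 cm
q6=-1.26 wz=-0.002 | after turn dx=0.41 dy=9.07 dz=2.60 cm
t 19.75 tcp [0.4975 0.1733 0.146 ] psi -2.949 tilt [ 0. -0. -1.] gap 0.754 F [0.2 0.3 0. ]
```

View pics/sp.png

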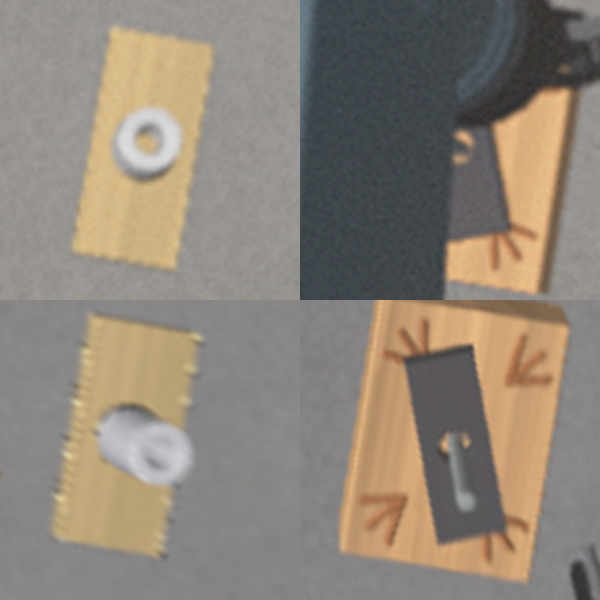

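The spacer sits on its outline at (150,143). The strap is at about (0.477,0.261), unmoved, with yaw about 0.19. Next I grip the strap.

```bash
python3 -m crank '[{"wx":0,"wy":0,"wz":0,"dx":0.2,"dy":3,"dz":0,"hand":0.75},{"wx":0,"wy":0,"wz":0,"dx":0.1,"dy":3,"dz":0,"hand":0.75},{"wx":0,"wy":0,"wz":0,"dx":0,"dy":3,"dz":0,"hand":0.75},{"wx":0,"wy":0,"wz":0,"dx":0,"dy":0,"dz":3,"hand":0.75},{"wx":0,"wy":0,"wz":0,"dx":0,"dy":0,"dz":3,"hand":0.75},{"wx":0,"wy":0,"wz":0,"dx":0,"dy":0,"dz":2,"hand":0.75},{"wx":0,"wy":0,"wz":0,"dx":0,"dy":0,"dz":1,"hand":0.75},{"wx":0,"wy":0,"wz":0,"dx":0,"dy":0,"dz":0,"hand":0.7},{"wx":0,"wy":0,"wz":0,"dx":0,"dy":0,"dz":0,"hand":0.7}]'
python3 plan.py .477 .261 0.19 .046
```

```text
time_s: 20.65
tool_pos: [0.4776, 0.2617, 0.0565]
tcp_rot: [[-0.981, -0.192, 0.001], [-0.192, 0.981, 0.0], [-0.001, 0.0, -1.0]]
contact_force: [-0.3, 0.7, 0.9]
finger_gap: 0.699
grasp_force: 0.0
q6=1.88 wz=3.145 | after turn dx=-0.07 dy=0.06 dz=1.05 cm
q6=-1.26 wz=0.003 | after turn dx=0.07 dy=-0.06 dz=1.05 cm
t 20.65 tcp [0.4776 0.2617 0.0565] psi -2.948 tilt [ 0.001  0.    -1.   ] gap 0.699 F [-0.3  0.7  0.9]
```

```bash
python3 -m crank '[{"wx":0,"wy":0,"wz":0,"dx":0,"dy":0,"dz":0.6,"hand":0.7},{"wx":0,"wy":0,"wz":0,"dx":0,"dy":0,"dz":0.45,"hand":0.7},{"wx":0,"wy":0,"wz":0,"dx":0,"dy":0,"dz":0,"hand":0.5},{"wx":0,"wy":0,"wz":0,"dx":0,"dy":0,"dz":0,"hand":0.25},{"wx":0,"wy":0,"wz":0,"dx":0,"dy":0,"dz":0,"hand":0.25},{"wx":0,"wy":0,"wz":0,"dx":0,"dy":0,"dz":0,"hand":0.25},{"wx":0,"wy":0,"wz":0,"dx":0,"dy":0,"dz":0,"hand":0.25}]' 50
python3 -m crank '[{"wx":0,"wy":0,"wz":0,"dx":0,"dy":0,"dz":-1,"hand":0.25},{"wx":0,"wy":0,"wz":0,"dx":0,"dy":0,"dz":-2,"hand":0.25},{"wx":0,"wy":0,"wz":0,"dx":0,"dy":0,"dz":-3,"hand":0.25},{"wx":0,"wy":0,"wz":0,"dx":0,"dy":0,"dz":-3,"hand":0.25},{"wx":0,"wy":0,"wz":0,"dx":0,"dy":0,"dz":-1,"hand":0.25}]'
python3 plan.py .623 -.0503 .018 .13
```

```text
time_s: 21.35
tool_pos: [0.4767, 0.2622, 0.0457]
tcp_rot: [[-0.981, -0.193, 0.0], [-0.193, 0.981, 0.0], [-0.0, 0.0, -1.0]]
contact_force: [-1.8, -1.4, 6.6]
finger_gap: 0.432
grasp_force: 50.1
time_s: 21.85
tool_pos: [0.4785, 0.2627, 0.1487]
tcp_rot: [[-0.981, -0.193, 0.006], [-0.193, 0.981, 0.002], [-0.006, 0.001, -1.0]]
contact_force: [0.7, 0.1, -1.1]
finger_gap: 0.434
grasp_force: 50.3
q6=1.47 wz=3.318 | after turn dx=13.89 dy=31.56 dz=1.87 cm
q6=-1.67 wz=0.176 | after turn dx=-13.89 dy=-31.56 dz=1.87 cm
t 21.85 tcp [0.4785 0.2627 0.1487] psi -2.947 tilt [ 0.006  0.002 -1.   ] gap 0.434 F [ 0.7  0.1 -1.1]
```

```bash
python3 -m crank '[{"wx":0,"wy":0,"wz":0.09,"dx":0,"dy":0,"dz":0,"hand":0.25},{"wx":0,"wy":0,"wz":0.086,"dx":0,"dy":0,"dz":0,"hand":0.25},{"wx":0,"wy":0,"wz":0,"dx":-1.0,"dy":-2.3,"dz":0,"hand":0.25},{"wx":0,"wy":0,"wz":0,"dx":-1.6,"dy":-3.6,"dz":0,"hand":0.25},{"wx":0,"wy":0,"wz":0,"dx":-1.6,"dy":-3.6,"dz":0,"hand":0.25},{"wx":0,"wy":0,"wz":0,"dx":-1.6,"dy":-3.6,"dz":0,"hand":0.25},{"wx":0,"wy":0,"wz":0,"dx":-1.6,"dy":-3.6,"dz":0,"hand":0.25},{"wx":0,"wy":0,"wz":0,"dx":-1.6,"dy":-3.6,"dz":0,"hand":0.25},{"wx":0,"wy":0,"wz":0,"dx":-1.6,"dy":-3.6,"dz":0,"hand":0.25},{"wx":0,"wy":0,"wz":0,"dx":-1.6,"dy":-3.6,"dz":0,"hand":0.25}]'>/dev/null
python3 -m crank '[{"wx":0,"wy":0,"wz":0,"dx":-1.6,"dy":-3.6,"dz":0,"hand":0.25},{"wx":0,"wy":0,"wz":0,"dx":0,"dy":0,"dz":0,"hand":0.25},{"wx":0,"wy":0,"wz":0,"dx":0,"dy":0,"dz":0,"hand":0.25}]'
python3 plan.py .623 -.0503 .018 .03
```

```text
time_s: 23.15
tool_pos: [0.6199, -0.0472, 0.144]
tcp_rot: [[-1.0, -0.016, -0.002], [-0.016, 1.0, 0.001], [0.002, 0.001, -1.0]]
contact_force: [0.3, 0.3, -2.2]
finger_gap: 0.431
grasp_force: 50.4
q6=1.47 wz=3.140 | after turn dx=0.30 dy=0.31 dz=11.40 cm
q6=-1.67 wz=-0.002 | after turn dx=-0.30 dy=-0.31 dz=11.40 cm
t 23.15 tcp [ 0.6199 -0.0472  0.144 ] psi -3.126 tilt [-0.002  0.001 -1.   ] gap 0.431 F [ 0.3  0.3 -2.2]
```

```bash
python3 -m crank '[{"wx":0,"wy":0,"wz":0,"dx":-0.3,"dy":-0.3,"dz":2,"hand":0.25},{"wx":0,"wy":0,"wz":0,"dx":0,"dy":0,"dz":3,"hand":0.25},{"wx":0,"wy":0,"wz":0,"dx":0,"dy":0,"dz":3,"hand":0.25},{"wx":0,"wy":0,"wz":0,"dx":0,"dy":0,"dz":2,"hand":0.25},{"wx":0,"wy":0,"wz":0,"dx":0,"dy":0,"dz":1,"hand":0.25},{"wx":0,"wy":0,"wz":0,"dx":0,"dy":0,"dz":0.3,"hand":0.25},{"wx":0,"wy":0,"wz":0,"dx":0,"dy":0,"dz":0,"hand":0.25},{"wx":0,"wy":0,"wz":0,"dx":0,"dy":0,"dz":0,"hand":0.25}]'
python3 plan.py .623 -.0503 .018 .0275
```

```text
time_s: 23.95
tool_pos: [0.6242, -0.0492, 0.0335]
tcp_rot: [[-1.0, -0.019, 0.002], [-0.019, 1.0, -0.0], [-0.002, -0.001, -1.0]]
contact_force: [0.3, -1.3, -1.0]
finger_gap: 0.433
grasp_force: 50.4
q6=1.47 wz=3.142 | after turn dx=-0.12 dy=0.11 dz=0.60 cm
q6=-1.67 wz=0.001 | after turn dx=0.12 dy=-0.11 dz=0.60 cm
t 23.95 tcp [ 0.6242 -0.0492  0.0335] psi -3.123 tilt [ 0.002 -0.    -1.   ] gap 0.433 F [ 0.3 -1.3 -1. ]
```

```bash
python3 -m crank '[{"wx":0,"wy":0,"wz":0,"dx":0.1,"dy":-0.1,"dz":0.3,"hand":0.25},{"wx":0,"wy":0,"wz":0,"dx":0,"dy":0,"dz":0.2,"hand":0.25},{"wx":0,"wy":0,"wz":0,"dx":0,"dy":0,"dz":0.15,"hand":0.25},{"wx":0,"wy":0,"wz":0,"dx":0,"dy":0,"dz":0,"hand":0.25}]'
python3 -m crank '[{"wx":0,"wy":0,"wz":0,"dx":0,"dy":0,"dz":0,"hand":0.55},{"wx":0,"wy":0,"wz":0,"dx":0,"dy":0,"dz":0,"hand":0.75},{"wx":0,"wy":0,"wz":0,"dx":0,"dy":0,"dz":0,"hand":0.75},{"wx":0,"wy":0,"wz":0,"dx":0,"dy":0,"dz":-1,"hand":0.75},{"wx":0,"wy":0,"wz":0,"dx":0,"dy":0,"dz":-3,"hand":0.75},{"wx":0,"wy":0,"wz":0,"dx":0,"dy":0,"dz":-4,"hand":0.75},{"wx":0,"wy":0,"wz":0,"dx":0,"dy":0,"dz":-4,"hand":0.75},{"wx":0,"wy":0,"wz":0,"dx":0,"dy":0,"dz":0,"hand":0.75}]'
python3 plan.py .604 -.1865 -.94 .1
```

```text
time_s: 24.35
tool_pos: [0.6227, -0.0505, 0.0277]
tcp_rot: [[-1.0, -0.018, 0.001], [-0.018, 1.0, -0.0], [-0.001, -0.001, -1.0]]
contact_force: [-4.1, 0.5, 10.1]
finger_gap: 0.43
grasp_force: 52.6
time_s: 25.15
tool_pos: [0.6262, -0.0512, 0.1532]
tcp_rot: [[-1.0, -0.018, 0.012], [-0.018, 1.0, -0.003], [-0.012, -0.003, -1.0]]
contact_force: [0.6, -0.0, 0.5]
finger_gap: 0.753
grasp_force: 0.0
q6=2.21 wz=4.100 | after turn dx=9.62 dy=9.78 dz=5.32 cm
q6=-0.93 wz=0.958 | after turn dx=-9.62 dy=-9.78 dz=5.32 cm
t 25.15 tcp [ 0.6262 -0.0512  0.1532] psi -3.123 tilt [ 0.012 -0.003 -1.   ] gap 0.753 F [ 0.6 -0.   0.5]
```

```bash
python3 -m crank '[{"wx":0,"wy":0,"wz":0.137,"dx":0,"dy":0,"dz":0,"hand":0.75},{"wx":0,"wy":0,"wz":0.137,"dx":0,"dy":0,"dz":0,"hand":0.75},{"wx":0,"wy":0,"wz":0.137,"dx":0,"dy":0,"dz":0,"hand":0.75},{"wx":0,"wy":0,"wz":0.137,"dx":0,"dy":0,"dz":0,"hand":0.75},{"wx":0,"wy":0,"wz":0.137,"dx":0,"dy":0,"dz":0,"hand":0.75},{"wx":0,"wy":0,"wz":0.137,"dx":0,"dy":0,"dz":0,"hand":0.75},{"wx":0,"wy":0,"wz":0.136,"dx":0,"dy":0,"dz":0,"hand":0.75},{"wx":0,"wy":0,"wz":0,"dx":-2.5,"dy":-2.5,"dz":0,"hand":0.75},{"wx":0,"wy":0,"wz":0,"dx":-2.5,"dy":-2.5,"dz":0,"hand":0.75},{"wx":0,"wy":0,"wz":0,"dx":-2.5,"dy":-2.5,"dz":0,"hand":0.75}]'>/dev/null
python3 -m crank '[{"wx":0,"wy":0,"wz":0,"dx":-2.1,"dy":-2.3,"dz":2,"hand":0.75},{"wx":0,"wy":0,"wz":0,"dx":0,"dy":0,"dz":3,"hand":0.75},{"wx":0,"wy":0,"wz":0,"dx":0,"dy":0,"dz":0,"hand":0.75},{"wx":0,"wy":0,"wz":0,"dx":0,"dy":0,"dz":0,"hand":0.75}]'
python3 plan.py .604 -.1865 -.94 .023
```

```text
time_s: 26.55
tool_pos: [0.5994, -0.1851, 0.0956]
tcp_rot: [[-0.59, 0.807, -0.002], [0.807, 0.59, 0.001], [0.002, -0.001, -1.0]]
contact_force: [0.9, 0.0, -0.5]
finger_gap: 0.745
grasp_force: 0.0
q6=2.21 wz=3.142 | after turn dx=0.38 dy=-0.29 dz=7.26 cm
q6=-0.93 wz=0.000 | after turn dx=-0.38 dy=0.29 dz=7.26 cm
t 26.55 tcp [ 0.5994 -0.1851  0.0956] psi 2.202 tilt [-0.002  0.001 -1.   ] gap 0.745 F [ 0.9  0.  -0.5]
```

```bash
python3 -m crank '[{"wx":0,"wy":0,"wz":0,"dx":-0.3,"dy":0.3,"dz":2,"hand":0.75},{"wx":0,"wy":0,"wz":0,"dx":0,"dy":0,"dz":2.5,"hand":0.75},{"wx":0,"wy":0,"wz":0,"dx":0,"dy":0,"dz":1.5,"hand":0.75},{"wx":0,"wy":0,"wz":0,"dx":0,"dy":0,"dz":1,"hand":0.75},{"wx":0,"wy":0,"wz":0,"dx":0,"dy":0,"dz":0.2,"hand":0.75},{"wx":0,"wy":0,"wz":0,"dx":0,"dy":0,"dz":0,"hand":0.7}]'
python3 -m crank '[{"wx":0,"wy":0,"wz":0,"dx":0,"dy":0,"dz":0,"hand":0.5},{"wx":0,"wy":0,"wz":0,"dx":0,"dy":0,"dz":0,"hand":0.25},{"wx":0,"wy":0,"wz":0,"dx":0,"dy":0,"dz":0,"hand":0.25},{"wx":0,"wy":0,"wz":0,"dx":0,"dy":0,"dz":0,"hand":0.25},{"wx":0,"wy":0,"wz":0,"dx":0,"dy":0,"dz":0,"hand":0.25}]' 40
python3 -m crank '[{"wx":0,"wy":0,"wz":0,"dx":0,"dy":0,"dz":-1,"hand":0.25},{"wx":0,"wy":0,"wz":0,"dx":0,"dy":0,"dz":-2,"hand":0.25},{"wx":0,"wy":0,"wz":0,"dx":0,"dy":0,"dz":-3,"hand":0.25},{"wx":0,"wy":0,"wz":0,"dx":0,"dy":0,"dz":-3,"hand":0.25},{"wx":0,"wy":0,"wz":0,"dx":0,"dy":0,"dz":0,"hand":0.25}]'
python3 plan.py .6256 .053 -.1325 .11
```

```text
time_s: 27.15
tool_pos: [0.6045, -0.1862, 0.0243]
tcp_rot: [[-0.59, 0.807, 0.0], [0.807, 0.59, -0.0], [-0.0, 0.0, -1.0]]
contact_force: [-0.0, -0.8, -0.9]
finger_gap: 0.698
grasp_force: 0.0
time_s: 27.65
tool_pos: [0.6049, -0.1867, 0.0251]
tcp_rot: [[-0.59, 0.807, 0.002], [0.807, 0.59, -0.001], [-0.002, 0.001, -1.0]]
contact_force: [-0.9, 0.6, 5.6]
finger_gap: 0.43
grasp_force: 42.4
time_s: 28.15
tool_pos: [0.6066, -0.1875, 0.1191]
tcp_rot: [[-0.59, 0.807, 0.008], [0.807, 0.59, -0.004], [-0.008, 0.004, -1.0]]
contact_force: [0.5, -0.7, -0.5]
finger_gap: 0.436
grasp_force: 41.7
q6=1.79 wz=2.334 | after turn dx=-1.29 dy=-24.09 dz=0.91 cm
q6=-1.35 wz=-0.807 | after turn dx=1.29 dy=24.09 dz=0.91 cm
t 28.15 tcp [ 0.6066 -0.1875  0.1191] psi 2.202 tilt [ 0.008 -0.004 -1.   ] gap 0.436 F [ 0.5 -0.7 -0.5]
```

```bash
python3 -m crank '[{"wx":0,"wy":0,"wz":-0.1345,"dx":0,"dy":0,"dz":0,"hand":0.25},{"wx":0,"wy":0,"wz":-0.1345,"dx":0,"dy":0,"dz":0,"hand":0.25},{"wx":0,"wy":0,"wz":-0.1345,"dx":0,"dy":0,"dz":0,"hand":0.25},{"wx":0,"wy":0,"wz":-0.1345,"dx":0,"dy":0,"dz":0,"hand":0.25},{"wx":0,"wy":0,"wz":-0.1345,"dx":0,"dy":0,"dz":0,"hand":0.25},{"wx":0,"wy":0,"wz":-0.1345,"dx":0,"dy":0,"dz":0,"hand":0.25},{"wx":0,"wy":0,"wz":0,"dx":0.2,"dy":2.1,"dz":0,"hand":0.25},{"wx":0,"wy":0,"wz":0,"dx":0.2,"dy":4,"dz":0,"hand":0.25},{"wx":0,"wy":0,"wz":0,"dx":0.2,"dy":4,"dz":0,"hand":0.25},{"wx":0,"wy":0,"wz":0,"dx":0.2,"dy":4,"dz":0,"hand":0.25}]'>/dev/null
python3 -m crank '[{"wx":0,"wy":0,"wz":0,"dx":0.2,"dy":4,"dz":0,"hand":0.25},{"wx":0,"wy":0,"wz":0,"dx":0.2,"dy":4,"dz":0,"hand":0.25},{"wx":0,"wy":0,"wz":0,"dx":0.1,"dy":2,"dz":0,"hand":0.25},{"wx":0,"wy":0,"wz":0,"dx":0,"dy":0,"dz":0,"hand":0.25},{"wx":0,"wy":0,"wz":0,"dx":0,"dy":0,"dz":0,"hand":0.25}]'
python3 plan.py .6256 .053 -.1325 .033
```

```text
time_s: 29.65
tool_pos: [0.6226, 0.0545, 0.1133]
tcp_rot: [[-0.991, 0.131, -0.001], [0.131, 0.991, -0.0], [0.001, -0.001, -1.0]]
contact_force: [1.2, 0.6, 0.0]
finger_gap: 0.435
grasp_force: 41.7
q6=1.79 wz=3.142 | after turn dx=0.32 dy=0.11 dz=8.03 cm
q6=-1.35 wz=0.001 | after turn dx=-0.32 dy=-0.11 dz=8.03 cm
t 29.65 tcp [0.6226 0.0545 0.1133] psi 3.01 tilt [-0.001 -0.    -1.   ] gap 0.435 F [1.2 0.6 0. ]
```

```bash
python3 -m crank '[{"wx":0,"wy":0,"wz":0,"dx":-0.3,"dy":-0.1,"dz":2,"hand":0.25},{"wx":0,"wy":0,"wz":0,"dx":0,"dy":0,"dz":3,"hand":0.25},{"wx":0,"wy":0,"wz":0,"dx":0,"dy":0,"dz":2,"hand":0.25},{"wx":0,"wy":0,"wz":0,"dx":0,"dy":0,"dz":0.8,"hand":0.25},{"wx":0,"wy":0,"wz":0,"dx":0,"dy":0,"dz":0,"hand":0.25},{"wx":0,"wy":0,"wz":0,"dx":0,"dy":0,"dz":0,"hand":0.25}]'
python3 plan.py .6256 .053 -.1325 .031
```

```text
time_s: 30.25
tool_pos: [0.6266, 0.0521, 0.0366]
tcp_rot: [[-0.991, 0.133, 0.001], [0.133, 0.991, -0.0], [-0.001, -0.0, -1.0]]
contact_force: [0.2, 0.4, -0.2]
finger_gap: 0.438
grasp_force: 41.7
q6=1.79 wz=3.140 | after turn dx=-0.11 dy=-0.08 dz=0.56 cm
q6=-1.35 wz=-0.001 | after turn dx=0.11 dy=0.08 dz=0.56 cm
t 30.25 tcp [0.6266 0.0521 0.0366] psi 3.008 tilt [ 0.001 -0.    -1.   ] gap 0.438 F [ 0.2  0.4 -0.2]
```

```bash
python3 -m crank '[{"wx":0,"wy":0,"wz":0,"dx":0.1,"dy":0,"dz":0.3,"hand":0.25},{"wx":0,"wy":0,"wz":0,"dx":0,"dy":0,"dz":0.2,"hand":0.25},{"wx":0,"wy":0,"wz":0,"dx":0,"dy":0,"dz":0.1,"hand":0.25},{"wx":0,"wy":0,"wz":0,"dx":0,"dy":0,"dz":0,"hand":0.25}]'
```

```text
time_s: 30.65
tool_pos: [0.6254, 0.053, 0.0311]
tcp_rot: [[-0.991, 0.132, 0.001], [0.132, 0.991, -0.0], [-0.001, -0.0, -1.0]]
contact_force: [-2.3, -0.3, 4.8]
finger_gap: 0.435
grasp_force: 42.2
```

```bash
python3 -m crank '[{"wx":0,"wy":0,"wz":0,"dx":0,"dy":0,"dz":0,"hand":0.55},{"wx":0,"wy":0,"wz":0,"dx":0,"dy":0,"dz":0,"hand":0.65},{"wx":0,"wy":0,"wz":0,"dx":0,"dy":0,"dz":0,"hand":0.65},{"wx":0,"wy":0,"wz":0,"dx":0,"dy":0,"dz":-1,"hand":0.65},{"wx":0,"wy":0,"wz":0,"dx":0,"dy":0,"dz":-3,"hand":0.65},{"wx":0,"wy":0,"wz":0,"dx":0,"dy":0,"dz":-4,"hand":0.65},{"wx":0,"wy":0,"wz":0,"dx":0,"dy":0,"dz":-2,"hand":0.65},{"wx":0,"wy":0,"wz":0,"dx":0,"dy":0,"dz":0,"hand":0.65}]'
python3 plan.py .4565 -.1175 -.433 .1
```

```text
time_s: 31.45
tool_pos: [0.6275, 0.0529, 0.1346]
tcp_rot: [[-0.991, 0.132, 0.008], [0.132, 0.991, -0.001], [-0.008, 0.0, -1.0]]
contact_force: [1.1, -0.1, -0.1]
finger_gap: 0.649
grasp_force: 0.0
q6=1.75 wz=3.442 | after turn dx=-8.37 dy=22.65 dz=3.46 cm
q6=-1.39 wz=0.300 | after turn dx=8.37 dy=-22.65 dz=3.46 cm
t 31.45 tcp [0.6275 0.0529 0.1346] psi 3.009 tilt [ 0.008 -0.001 -1.   ] gap 0.649 F [ 1.1 -0.1 -0.1]
```

```bash
python3 -m crank '[{"wx":0,"wy":0,"wz":0.1,"dx":0,"dy":0,"dz":0,"hand":0.65},{"wx":0,"wy":0,"wz":0.1,"dx":0,"dy":0,"dz":0,"hand":0.65},{"wx":0,"wy":0,"wz":0.1,"dx":0,"dy":0,"dz":0,"hand":0.65},{"wx":0,"wy":0,"wz":0,"dx":1.2,"dy":-3.2,"dz":0,"hand":0.65},{"wx":0,"wy":0,"wz":0,"dx":1.2,"dy":-3.2,"dz":0,"hand":0.65},{"wx":0,"wy":0,"wz":0,"dx":1.2,"dy":-3.2,"dz":0,"hand":0.65},{"wx":0,"wy":0,"wz":0,"dx":1.2,"dy":-3.2,"dz":0,"hand":0.65},{"wx":0,"wy":0,"wz":0,"dx":1.2,"dy":-3.2,"dz":0,"hand":0.65},{"wx":0,"wy":0,"wz":0,"dx":1.2,"dy":-3.2,"dz":0,"hand":0.65},{"wx":0,"wy":0,"wz":0,"dx":1.2,"dy":-3.2,"dz":0,"hand":0.65}]'>/dev/null
python3 -m crank '[{"wx":0,"wy":0,"wz":0,"dx":0,"dy":0,"dz":3,"hand":0.65},{"wx":0,"wy":0,"wz":0,"dx":0,"dy":0,"dz":0,"hand":0.65},{"wx":0,"wy":0,"wz":0,"dx":0,"dy":0,"dz":0,"hand":0.65}]'
python3 plan.py .4565 -.1175 -.433 .0235
```

```text
time_s: 32.75
tool_pos: [0.4541, -0.1146, 0.0993]
tcp_rot: [[-0.908, 0.42, -0.002], [0.42, 0.908, 0.001], [0.003, 0.0, -1.0]]
contact_force: [0.1, -0.3, -0.7]
finger_gap: 0.648
grasp_force: 0.0
q6=1.75 wz=3.142 | after turn dx=0.34 dy=0.16 dz=7.58 cm
q6=-1.39 wz=0.000 | after turn dx=-0.34 dy=-0.16 dz=7.58 cm
t 32.75 tcp [ 0.4541 -0.1146  0.0993] psi 2.709 tilt [-0.002  0.001 -1.   ] gap 0.648 F [ 0.1 -0.3 -0.7]
```

```bash
python3 -m crank '[{"wx":0,"wy":0,"wz":0,"dx":-0.3,"dy":-0.2,"dz":2,"hand":0.6},{"wx":0,"wy":0,"wz":0,"dx":0,"dy":0,"dz":2.5,"hand":0.6},{"wx":0,"wy":0,"wz":0,"dx":0,"dy":0,"dz":2,"hand":0.6},{"wx":0,"wy":0,"wz":0,"dx":0,"dy":0,"dz":0.7,"hand":0.6},{"wx":0,"wy":0,"wz":0,"dx":0,"dy":0,"dz":0.3,"hand":0.6},{"wx":0,"wy":0,"wz":0,"dx":0,"dy":0,"dz":0,"hand":0.6}]'
python3 -m crank '[{"wx":0,"wy":0,"wz":0,"dx":0,"dy":0,"dz":0,"hand":0.4},{"wx":0,"wy":0,"wz":0,"dx":0,"dy":0,"dz":0,"hand":0.1},{"wx":0,"wy":0,"wz":0,"dx":0,"dy":0,"dz":0,"hand":0.1},{"wx":0,"wy":0,"wz":0,"dx":0,"dy":0,"dz":0,"hand":0.1},{"wx":0,"wy":0,"wz":0,"dx":0,"dy":0,"dz":0,"hand":0.1}]' 40
python3 -m crank '[{"wx":0,"wy":0,"wz":0,"dx":0,"dy":0,"dz":-1,"hand":0.1},{"wx":0,"wy":0,"wz":0,"dx":0,"dy":0,"dz":-2,"hand":0.1},{"wx":0,"wy":0,"wz":0,"dx":0,"dy":0,"dz":-3,"hand":0.1},{"wx":0,"wy":0,"wz":0,"dx":0,"dy":0,"dz":-2,"hand":0.1},{"wx":0,"wy":0,"wz":0,"dx":0,"dy":0,"dz":0,"hand":0.1}]'
python3 plan.py .416 .0015 .056 .10
```

```text
time_s: 33.35
tool_pos: [0.4573, -0.1181, 0.0253]
tcp_rot: [[-0.908, 0.419, 0.001], [0.419, 0.908, -0.0], [-0.001, -0.0, -1.0]]
contact_force: [-0.4, -0.1, 0.8]
finger_gap: 0.603
grasp_force: 0.0
time_s: 33.85
tool_pos: [0.4574, -0.1184, 0.0259]
tcp_rot: [[-0.908, 0.419, 0.002], [0.419, 0.908, -0.001], [-0.002, 0.0, -1.0]]
contact_force: [0.6, 1.3, 5.8]
finger_gap: 0.272
grasp_force: 39.7
time_s: 34.35
tool_pos: [0.4585, -0.1191, 0.108]
tcp_rot: [[-0.908, 0.419, 0.006], [0.419, 0.908, -0.003], [-0.006, -0.0, -1.0]]
contact_force: [0.8, -0.2, -1.5]
finger_gap: 0.265
grasp_force: 39.6
q6=1.52 wz=2.653 | after turn dx=-3.57 dy=-12.28 dz=0.80 cm
q6=-1.62 wz=-0.489 | after turn dx=3.57 dy=12.28 dz=0.80 cm
t 34.35 tcp [ 0.4585 -0.1191  0.108 ] psi 2.709 tilt [ 0.006 -0.003 -1.   ] gap 0.265 F [ 0.8 -0.2 -1.5]
```

```bash
python3 -m crank '[{"wx":0,"wy":0,"wz":-0.122,"dx":0,"dy":0,"dz":0,"hand":0.1},{"wx":0,"wy":0,"wz":-0.122,"dx":0,"dy":0,"dz":0,"hand":0.1},{"wx":0,"wy":0,"wz":-0.122,"dx":0,"dy":0,"dz":0,"hand":0.1},{"wx":0,"wy":0,"wz":-0.123,"dx":0,"dy":0,"dz":0,"hand":0.1},{"wx":0,"wy":0,"wz":0,"dx":0.9,"dy":3.1,"dz":0,"hand":0.1},{"wx":0,"wy":0,"wz":0,"dx":0.9,"dy":3.1,"dz":0,"hand":0.1},{"wx":0,"wy":0,"wz":0,"dx":0.9,"dy":3.1,"dz":0,"hand":0.1},{"wx":0,"wy":0,"wz":0,"dx":0.9,"dy":3.0,"dz":0,"hand":0.1},{"wx":0,"wy":0,"wz":0,"dx":0,"dy":0,"dz":0,"hand":0.1},{"wx":0,"wy":0,"wz":0,"dx":0,"dy":0,"dz":0,"hand":0.1}]'
python3 plan.py .416 .0015 .056 .038
```

```text
time_s: 35.35
tool_pos: [0.4133, 0.0031, 0.1044]
tcp_rot: [[-0.998, -0.058, -0.001], [-0.058, 0.998, -0.0], [0.001, -0.0, -1.0]]
contact_force: [-0.6, -0.3, -1.1]
finger_gap: 0.268
grasp_force: 39.7
q6=1.52 wz=3.143 | after turn dx=0.26 dy=0.18 dz=6.64 cm
q6=-1.62 wz=0.002 | after turn dx=-0.26 dy=-0.18 dz=6.64 cm
t 35.35 tcp [0.4133 0.0031 0.1044] psi -3.084 tilt [-0.001 -0.    -1.   ] gap 0.268 F [-0.6 -0.3 -1.1]
```

```bash
python3 -m crank '[{"wx":0,"wy":0,"wz":0,"dx":-0.2,"dy":-0.2,"dz":2,"hand":0.1},{"wx":0,"wy":0,"wz":0,"dx":0,"dy":0,"dz":2.5,"hand":0.1},{"wx":0,"wy":0,"wz":0,"dx":0,"dy":0,"dz":1.5,"hand":0.1},{"wx":0,"wy":0,"wz":0,"dx":0,"dy":0,"dz":0.7,"hand":0.1},{"wx":0,"wy":0,"wz":0,"dx":0,"dy":0,"dz":0,"hand":0.1},{"wx":0,"wy":0,"wz":0,"dx":0,"dy":0,"dz":0.2,"hand":0.1},{"wx":0,"wy":0,"wz":0,"dx":0,"dy":0,"dz":0.2,"hand":0.1},{"wx":0,"wy":0,"wz":0,"dx":0,"dy":0,"dz":0,"hand":0.1}]'
```

```text
time_s: 36.15
tool_pos: [0.4163, 0.0006, 0.0342]
tcp_rot: [[-0.998, -0.056, 0.001], [-0.056, 0.998, -0.0], [-0.001, -0.0, -1.0]]
contact_force: [0.2, 0.3, -1.3]
finger_gap: 0.262
grasp_force: 39.7
```

```bash
python3 -m crank '[{"wx":0,"wy":0,"wz":0,"dx":0,"dy":0.1,"dz":0.2,"hand":0.1},{"wx":0,"wy":0,"wz":0,"dx":0,"dy":0,"dz":0.1,"hand":0.1},{"wx":0,"wy":0,"wz":0,"dx":0,"dy":0,"dz":0,"hand":0.1}]'
python3 -m crank '[{"wx":0,"wy":0,"wz":0,"dx":0,"dy":0,"dz":0,"hand":0.45},{"wx":0,"wy":0,"wz":0,"dx":0,"dy":0,"dz":0,"hand":0.6},{"wx":0,"wy":0,"wz":0,"dx":0,"dy":0,"dz":0,"hand":0.6},{"wx":0,"wy":0,"wz":0,"dx":0,"dy":0,"dz":-1,"hand":0.6},{"wx":0,"wy":0,"wz":0,"dx":0,"dy":0,"dz":-3,"hand":0.6},{"wx":0,"wy":0,"wz":0,"dx":0,"dy":0,"dz":-4,"hand":0.6},{"wx":0,"wy":0,"wz":0,"dx":0,"dy":0,"dz":-4,"hand":0.6},{"wx":0,"wy":0,"wz":0,"dx":0,"dy":4,"dz":-1,"hand":0.6},{"wx":0,"wy":0,"wz":0,"dx":0,"dy":4,"dz":-1,"hand":0.6},{"wx":0,"wy":0,"wz":0,"dx":0,"dy":4,"dz":0,"hand":0.6}]'
python3 -m crank '[{"wx":0,"wy":0,"wz":0,"dx":0,"dy":4,"dz":0,"hand":0.6},{"wx":0,"wy":0,"wz":0,"dx":0,"dy":4,"dz":0,"hand":0.6},{"wx":0,"wy":0,"wz":0,"dx":0,"dy":4,"dz":0,"hand":0.6},{"wx":0,"wy":0,"wz":0,"dx":0,"dy":4,"dz":0,"hand":0.6},{"wx":0,"wy":0,"wz":0,"dx":0,"dy":4,"dz":0,"hand":0.6},{"wx":0,"wy":0,"wz":0,"dx":0,"dy":4,"dz":0,"hand":0.6},{"wx":0,"wy":0,"wz":0,"dx":0,"dy":0,"dz":0,"hand":0.6},{"wx":0,"wy":0,"wz":0,"dx":0,"dy":0,"dz":0,"hand":0.6}]'
python3 - <<'E'
from h import *
for c in ('top','scene'):
  i=grab(c)
  if c=='top': cv2.imwrite('pics/end.png',cv2.resize(ortho(i,.01,.34,.72,-.38,.12,1),None,fx=1.5,fy=1.5))
  for t in('wing_nut','spacer','strap','block','gouge'):
    for r in manip.tip_of(t,c)[:3]: print(c,t,round(r['confidence'],2),world(i,r['xyz']).round(4))
E
```

```text
time_s: 36.45
tool_pos: [0.4163, 0.0018, 0.0319]
tcp_rot: [[-0.998, -0.057, 0.001], [-0.057, 0.998, -0.0], [-0.001, -0.0, -1.0]]
contact_force: [-2.5, 0.1, 12.1]
finger_gap: 0.263
grasp_force: 41.2
time_s: 37.45
tool_pos: [0.41, 0.1226, 0.1732]
tcp_rot: [[-0.999, -0.055, 0.004], [-0.055, 0.999, 0.0], [-0.004, -0.0, -1.0]]
contact_force: [1.0, -0.7, -0.1]
finger_gap: 0.6
grasp_force: 0.0
time_s: 38.25
tool_pos: [0.395, 0.3616, 0.1709]
tcp_rot: [[-0.998, -0.059, -0.0], [-0.059, 0.998, -0.001], [0.0, -0.001, -1.0]]
contact_force: [-0.2, -0.2, 0.3]
finger_gap: 0.599
grasp_force: 0.0
top wing_nut 0.75 [ 0.4541 -0.2424  0.0043]
top spacer 0.56 [ 0.6225 -0.3139  0.0087]
top strap 0.94 [ 0.6209 -0.0525  0.0073]
top block 0.92 [ 0.331  -0.1828 -0.0023]
top block 0.84 [ 7.061e-01 -1.564e-01  3.000e-04]
top block 0.58 [ 0.7628 -0.0068  0.    ]
top gouge 0.96 [0.4123 0.003  0.0061]
scene wing_nut 0.67 [0.435  0.001  0.0026]
scene wing_nut 0.66 [ 0.4531 -0.2427  0.0024]
scene spacer 0.74 [ 0.6183 -0.3085  0.0072]
scene strap 0.28 [ 0.4554 -0.2377  0.0048]
scene strap 0.17 [0.4119 0.0059 0.0064]
scene block 0.75 [ 0.7567 -0.0018 -0.    ]
scene block 0.72 [0.6245 0.0579 0.0015]
scene block 0.61 [ 0.3286 -0.1801 -0.0022]
scene gouge 0.62 [0.4156 0.0052 0.0049]
```

View pics/end.png

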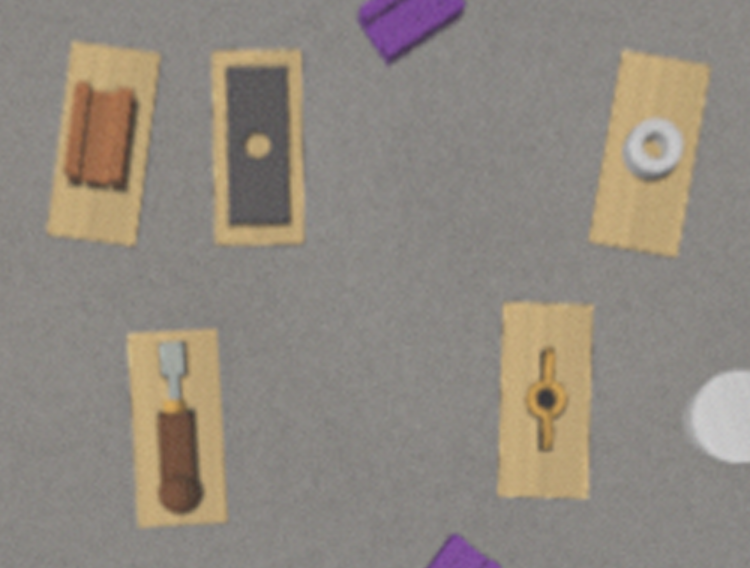

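All five lie on their outlines. The block at (100,137) needs a closer look to check that it lies flat.

Run:
```python
from h import *
T=[]
for c in ('top','scene'):
  i=grab(c);u=pix(i,[.6256,.053,.02])[0].astype(int)
  T.append(cv2.resize(np.asarray(i['pixels'])[u[1]-35:u[1]+35,u[0]-35:u[0]+35],(390,390),interpolation=cv2.INTER_CUBIC))
  # expected block box drawn
  C=[.6256,.053];y=-.1325;R=np.array([[np.cos(y),-np.sin(y)],[np.sin(y),np.cos(y)]])
  for z,col in((.032,(0,255,0)),(.006,(255,0,0))):
    P=[[*(R@np.array(p)+C),z] for p in((.03,.019),(.03,-.019),(-.03,-.019),(-.03,.019))]
    q=((pix(i,P)-(u-35))*390/70).astype(np.int32); cv2.polylines(T[-1],[q],True,col,1)
cv2.imwrite('pics/blk.png',np.hstack(T))
```

```text
(no output)
```

View pics/blk.png

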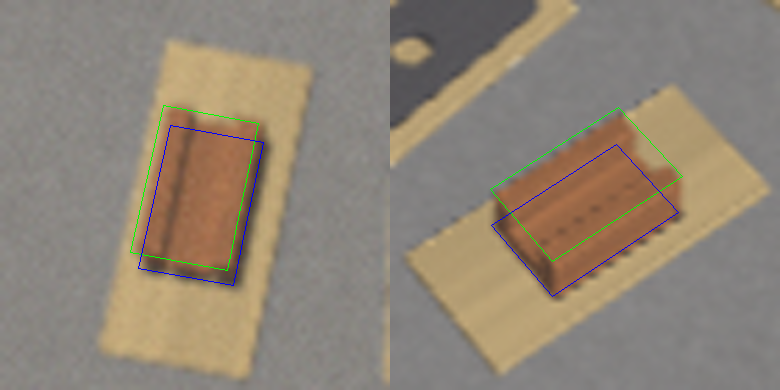

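The block matches the predicted flat, centred box in both views, groove up. I hand the job in.

```bash
python3 -c "
from workcell import manip
print(manip.sign_off())"
```

```text
the job is handed in; nothing more can be done
None
```

I took the clamp off in order (nut, spacer, strap), laid all five parts on their outlines, and handed the job in at about 38 s. The final pictures show every part flat and in place, but the hand-in returned no verdict.

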